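# Load a keyed spacer on a clamping arbor and retain it with a C-washer

## Task

Fit the keyed steel spacer over the nut of the clamping arbor, turn it on the end of the arbor under light pressure until its inner tab drops into the keyway, and push it fully home on the shoulder without forcing it. Then slide the C-washer sideways in under the nut, round the stud, so that it lies flat on the spacer, centred on the arbor and let go. Leave the ring gauge, micrometer and plug gauge where they lie.

Things in the scene. Friction and masses are not known exactly. Their poses are not given: they have to be found in the camera images.
- arbor_seat (a point): Centre of the shoulder (bright disc, 46 mm diameter, flat top 60 mm over the desk) of the upright, fixed clamping arbor; z up along its axis, other axes those of its dark base plate (110 x 90 x 14 mm along x, y, z, screw heads to 20 mm, conical boss), whose -x side is nearer the robot. Seated here, the spacer's centre is 7 mm and the C-washer's, on top of it, 19 mm higher.
- journal_end (a point): Centre of the top of the journal, 12 mm above arbor_seat, same axes: 34 mm diameter, its top 4.5 mm tapering to 30.4 mm, one keyway 8.4 mm wide, 6.8 mm deep, full length, open at the top. Which way it faces is NOT measured: anywhere within 0.55 rad either side of the base's -x axis; see it or find it by feel. Nothing of the arbor turns. Over 60 N between spacer and arbor counts as forcing.
- nut_face (a point): Centre of the underside of the slackened hex nut, 28 mm above arbor_seat on the axis; the nut is 16 mm across flats, 18.5 mm over corners, 8 mm high, on a threaded stud 10 mm in diameter that ends 11.4 mm above this point. With the spacer home there are 14 mm of height between spacer and nut for the 10 mm C-washer; with the spacer not home the C-washer cannot enter.
- spacer_mid (a point): Centre, half-way up, of the loose keyed spacer: bright steel ring, 14 mm thick, 0.2 kg, 60 mm outside diameter with two parallel flats 50 mm apart (normals +y and -y, 33 mm long: grip there), bore 36.6 mm, edges bevelled 0.8 mm; its inner tab is on its -x side. It starts flat on the desk, -x towards the robot within 0.5 rad. The tab clears the nut by 2.7 mm.
- spacer_tab (a point): Middle of the inner end of the spacer's one tab, 12 mm from spacer_mid towards -x, same axes; tab 6 mm wide, 14 mm high, 6.3 mm inward from the bore. It stands on the journal's end (spacer_mid 19 mm above arbor_seat) until turned to within about 0.08 rad of the keyway, where the spacer can drop 12 mm to the shoulder. With the tab in the keyway a turning moment of 1 N m puts some 70 N on it.
- c_washer_mid (a point): Centre, half-way up, of the loose C-washer and of the round end of its slot: dark steel horseshoe 10 mm thick, 0.09 kg, 50 mm outside diameter, two parallel flats 42 mm apart (normals +y and -y: grip there), slot 14 mm wide from the centre out through its +x side, flaring to 22 mm over the last 7 mm. It starts flat on the desk, +x away from the robot within 0.5 rad.
- ring_gauge: Bystander: knurled plain ring gauge without tab or flats, 54 mm in diameter, 18 mm high, on the desk; origin at the centre of its underside.
- micrometer: Bystander: micrometer lying on the desk, 46 x 140 x 14 mm; origin at the centre of its underside.
- plug_gauge: Bystander: plug gauge, a rod 105 mm long and 16 mm thick lying on the desk; origin at the centre of its underside.
Mind the look-alikes: they are no part of the job. Leave any brown look-alike of the part that bears c_washer_mid alone.

How it is judged:
By the outcome, as a careful person would: the job done as asked, in the order asked, and still so for the second after the job is handed in, with the robot touching nothing.
It also fails if it takes over 64 s, if anything falls off the work surface, if the arm or the gripper's body presses on something with over 40 N, if the wrist force passes 120 N, or if a joint passes its speed limit or range.

## Robot

A 6-joint arm with a two-finger parallel gripper is mounted at the origin on a cart in front of the work surface, level with it; the furniture and walls round the work are solid. World frame = base frame: x ahead of the robot, y to its left, z up, the work surface at z = 0. Lengths are in m, angles in rad, forces in N, time in s.
With the tool pointing down it reaches from about 0.375 to 0.975 m from the base axis. Payload 3.8 kg.
Tool frame: the origin (TCP) lies on the centre line of the jaws, within the pads' length; the fingertips stand 14 mm ahead of it and the grasp point (between the pads) lies 5 mm behind it; x points along the fingers, y is the direction in which the jaws open and shut, and the axes are right-handed (so a half turn about x gives the same grasp; the last joint's range is limited). The gripper opens to 85 mm and grips with 20 to 120 N. Pads are 22 mm wide; open, the fingers measure 114 mm over their backs; the gripper's body (76 mm by 85 mm) begins 54 mm behind the grasp point. The pads swing forward as they close: fully open they stand 13 mm farther back than shut.
Start: joints at [1.104, 0.264, 1.604, -0, 1.274, -0.037], TCP at [0.281, 0.614, 0.245] pointing down, gripper open.
Joint ranges: [-2.63, 2.63], [-0.94, 2.18], [0.31, 2.57], [-1.31, 4.45], [0, 2.66], [-2.55, 2.55]. Speed limits (rad/s): [2.57, 2.57, 3.14, 3.14, 3.14, 3.14].

## Interface

Orientations are given as a rotation vector (axis times angle).
In Python, from workcell import bot gives the robot as it stands.
- The arm moves only by the shell command python3 -m creep 'ROWS' [FORCE]. ROWS is JSON, a list of rows, each an object with "grip": the finger opening in cm, from 0 to 8.54; "dp": the shift along the tool's x, y, z in cm, a list of three; "rotation": the turn, a rotation vector about the tool's x, y, z in rad, a list of three. A call has 1 to 5 rows; each row is the pose to reach, as a shift and turn from the pose commanded when the call began, along the tool's axes at that moment; what a row does not reach only later rows make up. A row lasts 1/12 s, in which the tool goes at most 41.7 mm and 7.16 degrees, less where a joint would pass 70% of its speed; a pose out of reach is approached as far as the arm can. A call with a gripper value outside its range is refused whole. The fingers move at their own pace and stop on an object; FORCE is the grip in N (left out, the last holds). Time passes only in rows, so rows that repeat a pose let the fingers close. It gives the time, the measured TCP pose, the force and the opening at its end, in the units of the state.
- bot.read_state(): the state, without advancing time (a new reading comes with each control period).
- bot.read_camera(name): name is "scene" or "top" or "wrist"; returns (picture, depth): 420x560x3 uint8, red, green, blue; 420x560 float32, m along the optical axis (not along the pixel's ray), 0 where there is no reading.
- bot.get_calibration(name): a dict with "fx", "fy", "cx", "cy" (pixels), "rvec" (rotation vector, rad) and "tvec" (3), from world to camera coordinates, as OpenCV has them. Camera axes: x right, y down, z forward; pixel columns grow to the right and rows downward; lengths in m; the calibration is good to about 2 mm. A picture is of the moment at which its call begins: read the wrist's pose just before it. get_calibration takes no time and is no camera call; for the wrist camera it gives the pose at the moment of the call.
- bot.finish_job(): hands the job in, once; it reports no verdict.
The state is a dict: "time": time; "q": joint angles; "joint_vel": joint speeds; "joint_torque": joint torques, N m; "tool_pos": TCP position; "tcp_rot": TCP orientation; "wrist_force": force on the tool from outside, world axes, zero at the start; "torque": the same for the moment, N m; "width": opening from 0.0 (shut) to 1.0 (fully open).
Only numpy, scipy, OpenCV 4.12 (cv2) and the standard library are available. Lean on these libraries where they do the work, as an engineer would, in place of code of your own. Each camera call takes 0.05 s, during which the arm holds its last target.

## Working session

There is one attempt and no reset: what is moved stays moved. The work goes in short steps, Python scripts to look and compute and a shell command to move; the robot and the scene stay as the last step left them, time stands still between calls to the robot, and variables do not carry over. Pictures are saved under pics/ and viewed, and the job is handed in when it is done.

```bash
ls; mkdir -p pics; python3 - <<'E'
from workcell import bot
import cv2,numpy as np
for n in ["scene","top"]:
    p,d=bot.read_camera(n); cv2.imwrite(f"pics/{n}0.png",p[:,:,::-1]); np.savez(f"pics/{n}0.npz",p=p,d=d)
    print(bot.get_calibration(n))
print(bot.read_state())
E
```

```text
pics
{'fx': 482.7879348101045, 'fy': 482.7879348101045, 'cx': 288.50921663171096, 'cy': 211.56099050885754, 'rvec': array([ 2.02972773, -0.72537366,  0.39808195]), 'tvec': array([-0.3234705 ,  0.33110348,  0.81517671])}
{'fx': 518.5064325761191, 'fy': 518.5064325761191, 'cx': 281.62403195000036, 'cy': 207.80887629533956, 'rvec': array([ 2.11094779, -2.12837237,  0.19032865]), 'tvec': array([0.1907504 , 0.54344569, 0.98547502])}
{'time': 0.1, 'q': array([ 1.10410627e+00,  2.64670186e-01,  1.60524338e+00,  1.09813807e-06,
        1.27369307e+00, -3.69091653e-02]), 'joint_vel': array([-0.00021437, -0.00123982, -0.00245294,  0.00038414,  0.00158707,
        0.00014895]), 'joint_torque': array([-6.62518642e-05, -5.16709793e+01, -3.68589413e+01, -6.42070495e-05,
        6.34409225e-03, -2.23765710e-05]), 'tool_pos': array([0.28097616, 0.61304627, 0.24408842]), 'tcp_rot': array([ 0.33556039,  1.54489001, -0.33864339]), 'wrist_force': array([-0.65120049,  0.07228673, -0.54190709]), 'torque': array([-0.03374613, -0.025817  ,  0.01642236]), 'width': 1.0018940431304733}
```

View pics/scene0.png

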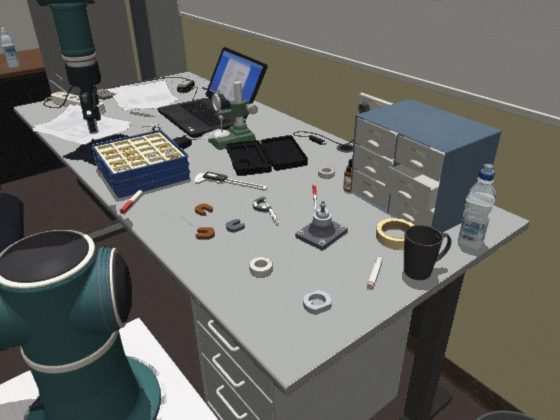

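View pics/top0.png

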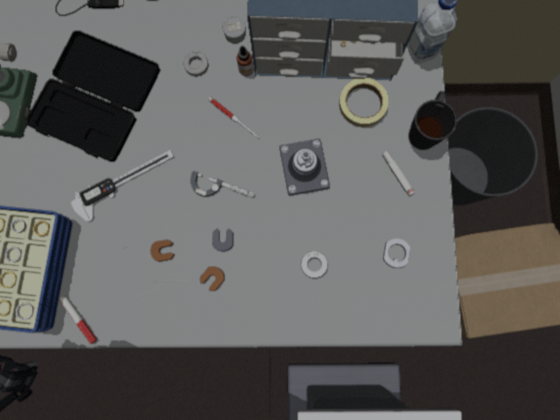

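The top view shows the arbor at about (305,163), a ring with flats (the spacer) at (397,253), a plain ring gauge at (315,265) and the dark C-washer at (223,240). The brown look-alikes are at (162,251) and (212,279).

```bash
cat > h.py <<'E'
import numpy as np,cv2
from scipy.spatial.transform import Rotation as R
from workcell import bot
def cam(n):
    c=bot.get_calibration(n); return c
def cloud(d,c):
    v,u=np.mgrid[:d.shape[0],:d.shape[1]]
    X=np.stack([(u-c['cx'])/c['fx']*d,(v-c['cy'])/c['fy']*d,d],-1)
    Rm=cv2.Rodrigues(np.array(c['rvec']))[0]
    return (X-np.array(c['tvec']))@Rm
def ray(u,v,z,c):
    Rm=cv2.Rodrigues(np.array(c['rvec']))[0]; o=-Rm.T@c['tvec']
    r=Rm.T@np.array([(u-c['cx'])/c['fx'],(v-c['cy'])/c['fy'],1]); return o+r*(z-o[2])/r[2]
E
python3 - <<'E'
from h import *
f=np.load('pics/top0.npz');p,d=f['p'],f['d'];c=cam('top');W=cloud(d,c)
print(-cv2.Rodrigues(c['rvec'])[0].T@c['tvec'])
g=(d>0)&(abs(W[...,2])<.004);print('desk z',np.median(W[...,2][g]))
tiles=[]
for n,(u,v) in dict(spacer=(397,253),ring=(315,265),cw=(223,240),arb=(305,165)).items():
    w=W[v-45:v+45,u-45:u+45].reshape(-1,3)
    zz=w[:,2]; m=(zz>.005)&(zz<.13); 
    if n!='arb':
        m&=np.hypot(*(w[:,:2]-ray(u,v,.01,c)[:2]).T)<.04
        q=w[m];(r)=cv2.minAreaRect((q[:,:2]*1000).astype(np.float32)); print(n,q.mean(0),np.median(q[:,2]),r,m.sum())
    else:
        for a,b in [(.01,.025),(.05,.066),(.067,.08),(.085,.12)]:
            q=w[(zz>a)&(zz<b)&(np.hypot(*(w[:,:2]-ray(u,v,.02,c)[:2]).T)<.09)]; 
            if len(q)>3: print(a,len(q),np.median(q,0),cv2.minAreaRect((q[:,:2]*1000).astype(np.float32)))
    tiles.append(cv2.resize(p[v-30:v+30,u-30:u+30],(390,290),interpolation=cv2.INTER_CUBIC))
cv2.imwrite('pics/t1.png',np.vstack([np.hstack(tiles[:2]),np.hstack(tiles[2:])])[:,:,::-1])
E
```

```text
[0.35202871 0.17878696 1.07097664]
desk z -0.0006967032791265982
spacer [ 0.45742378 -0.04658971  0.01311644] 0.013368027778801023 ((456.5920715332031, -47.813385009765625), (63.05256652832031, 59.63512420654297), 29.436450958251953) 422
ring [0.43564766 0.12224402 0.01690703] 0.017413742306540348 ((437.341796875, 121.21002960205078), (54.696895599365234, 56.61174011230469), 37.79088592529297) 399
cw [0.48666671 0.31028856 0.00904921] 0.009165602816856376 ((489.4071960449219, 306.6398620605469), (46.960174560546875, 58.90104293823242), 4.725529193878174) 325
0.01 1398 [0.62877192 0.14008682 0.01382159] ((642.6287231445312, 138.6799774169922), (110.75434112548828, 89.90580749511719), 9.67621898651123)
0.05 214 [0.63315428 0.14060956 0.05943082] ((642.3496704101562, 138.18666076660156), (44.64390563964844, 45.45621109008789), 89.24800872802734)
0.067 132 [0.63880722 0.13696651 0.07099782] ((642.898193359375, 138.64002990722656), (32.52398681640625, 31.15200424194336), 65.1691665649414)
0.085 62 [0.64132673 0.13954182 0.09585438] ((642.9899291992188, 139.4232177734375), (15.590442657470703, 16.241352081298828), 88.58030700683594)
```

View pics/t1.png

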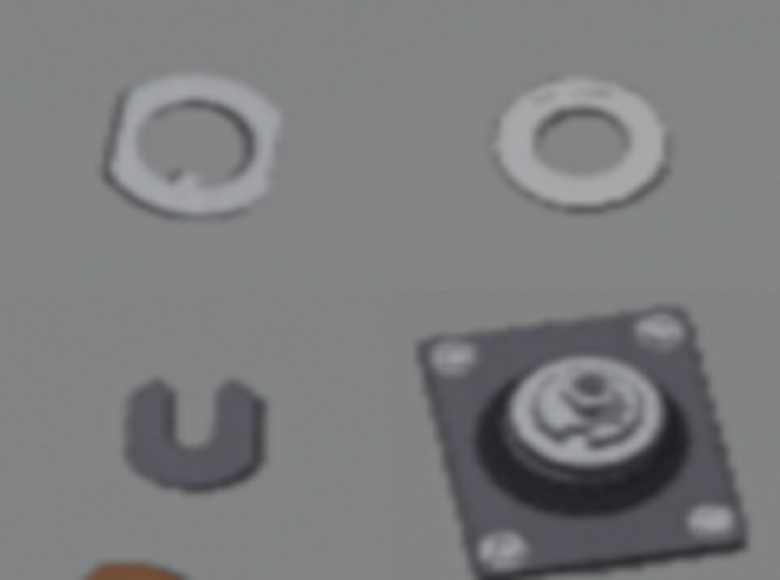

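```bash
cat >> h.py <<'E'
def plan(pos=None,yaw=None,quiet=False):
    """world target TCP pos, jaw(y)-axis yaw, pointing down -> dp cm, rotation (tool axes)"""
    s=bot.read_state(); T=R.from_rotvec(s['tcp_rot']); M=T.as_matrix()
    cy=np.arctan2(M[1,1],M[0,1])
    print('t %.2f pos %s jawyaw %.3f tilt %.3f F %s Tq %s w %.3f q6 %.2f'%(s['time'],s['tool_pos'].round(4),cy,np.hypot(M[0,0],M[1,0]),s['wrist_force'].round(1),s['torque'].round(2),s['width'],s['q'][5]))
    if pos is not None:
        if yaw is None: yaw=cy
        y=np.array([np.cos(yaw),np.sin(yaw),0]);x=np.array([0,0,-1.]);G=np.stack([x,y,np.cross(x,y)],1)
        print('dp',(M.T@(np.array(pos)-s['tool_pos'])*100).round(2),'rot',R.from_matrix(M.T@G).as_rotvec().round(3))
    return s,M
E
python3 - <<'E'
from h import *
s,M=plan([.44,-.047,.22],np.pi/2);print(M.round(3))
c=cam('wrist');Rm=cv2.Rodrigues(c['rvec'])[0];o=-Rm.T@c['tvec'];print('cam in tool',M.T@(o-s['tool_pos']),'optical axis in tool',M.T@Rm[2], 'imgx',M.T@Rm[0])
# spacer orientation from top
f=np.load('pics/top0.npz');p,d=f['p'],f['d'];c=cam('top')
E
```

```text
t 0.10 pos [0.281  0.613  0.2441] jawyaw 1.141 tilt 0.002 F [-0.7  0.1 -0.5] Tq [-0.03 -0.03  0.02] w 1.002 q6 -0.04
dp [  2.51 -53.37  41.96] rot [-0.43  -0.001  0.002]
[[-0.001  0.417  0.909]
 [-0.002  0.909 -0.417]
 [-1.    -0.002 -0.   ]]
cam in tool [-0.12775722 -0.00066376 -0.07591675] optical axis in tool [ 9.55358470e-01 -6.50313317e-04  2.95448424e-01] imgx [6.64073419e-04 9.99999778e-01 5.37657509e-05]
```

```bash
python3 -m creep '[{"grip":8.5,"dp":[2.5,-53.4,42],"rotation":[-0.43,0,0]},{"grip":8.5,"dp":[2.5,-53.4,42],"rotation":[-0.43,0,0]},{"grip":8.5,"dp":[2.5,-53.4,42],"rotation":[-0.43,0,0]},{"grip":8.5,"dp":[2.5,-53.4,42],"rotation":[-0.43,0,0]},{"grip":8.5,"dp":[2.5,-53.4,42],"rotation":[-0.43,0,0]}]' 40; python3 -c "
from h import *
plan([.445,-.047,.2],np.pi/2)"
```

```text
time: 0.52
tool_pos: [0.3298, 0.4092, 0.2368]
tcp_rot: [-0.004, 1.571, 0.002]
wrist_force: [0.8, -0.4, 0.3]
width: 0.996
t 0.52 pos [0.3298 0.4092 0.2368] jawyaw 1.574 tilt 0.001 F [ 0.8 -0.4  0.3] Tq [ 0.02 -0.03 -0.03] w 0.996 q6 -0.73
dp [  3.72 -45.65  11.36] rot [ 0.004 -0.001  0.001]
```

```bash
python3 -m creep '[{"grip":8.5,"dp":[3.7,-45.6,11.4],"rotation":[0,0,0]},{"grip":8.5,"dp":[3.7,-45.6,11.4],"rotation":[0,0,0]},{"grip":8.5,"dp":[3.7,-45.6,11.4],"rotation":[0,0,0]},{"grip":8.5,"dp":[3.7,-45.6,11.4],"rotation":[0,0,0]},{"grip":8.5,"dp":[3.7,-45.6,11.4],"rotation":[0,0,0]}]'; python3 -m creep '[{"grip":8.5,"dp":[2.1,-25.8,6.4],"rotation":[0,0,0]},{"grip":8.5,"dp":[2.1,-25.8,6.4],"rotation":[0,0,0]},{"grip":8.5,"dp":[2.1,-25.8,6.4],"rotation":[0,0,0]},{"grip":8.5,"dp":[2.1,-25.8,6.4],"rotation":[0,0,0]},{"grip":8.5,"dp":[2.1,-25.8,6.4],"rotation":[0,0,0]}]'
python3 -c "
from h import *
plan([.445,-.047,.2],np.pi/2)"
```

```text
time: 0.93
tool_pos: [0.3801, 0.2078, 0.2208]
tcp_rot: [-0.001, 1.571, 0.001]
wrist_force: [1.4, -0.4, -0.7]
width: 0.994
time: 1.35
tool_pos: [0.4302, 0.0062, 0.2046]
tcp_rot: [-0.0, 1.57, 0.0]
wrist_force: [1.4, 1.0, 0.0]
width: 0.995
t 1.35 pos [0.4302 0.0062 0.2046] jawyaw 1.571 tilt 0.000 F [1.4 1.  0. ] Tq [ 0.06 -0.04  0.02] w 0.995 q6 -1.61
dp [ 0.46 -5.32  1.48] rot [ 0.  0. -0.]
```

```bash
python3 -m creep '[{"grip":8.5,"dp":[0.5,-5.3,1.5],"rotation":[0,0,0]},{"grip":8.5,"dp":[0.5,-5.3,1.5],"rotation":[0,0,0]},{"grip":8.5,"dp":[0.5,-5.3,1.5],"rotation":[0,0,0]},{"grip":8.5,"dp":[0.5,-5.3,1.5],"rotation":[0,0,0]}]'
cat >> h.py <<'E'
def shot(n,name):
    c=cam(n);p,d=bot.read_camera(n);cv2.imwrite(f'pics/{name}.png',p[:,:,::-1]);np.savez(f'pics/{name}.npz',p=p,d=d,**{k:np.array(v) for k,v in c.items()});return p,d,c
E
python3 - <<'E'
from h import *
plan(); p,d,c=shot('wrist','w1'); W=cloud(d,c)
g=(d>0); print('desk',np.median(W[...,2][g&(abs(W[...,2])<.005)]))
m=(W[...,2]>.009)&(W[...,2]<.018)&(np.hypot(W[...,0]-.457,W[...,1]+.047)<.04)&g
q=W[m];print(m.sum(),np.median(q[:,2]),q.mean(0),cv2.minAreaRect((q[:,:2]*1000).astype(np.float32)))
E
```

```text
time: 1.68
tool_pos: [0.4451, -0.0454, 0.1993]
tcp_rot: [0.003, 1.572, -0.001]
wrist_force: [0.4, -0.2, -0.1]
width: 0.998
t 1.68 pos [ 0.4451 -0.0454  0.1993] jawyaw 1.568 tilt 0.002 F [ 0.4 -0.2 -0.1] Tq [ 0.01 -0.05 -0.01] w 0.998 q6 -1.73
desk -0.0009827874222487526
1560 0.012959492025152687 [ 0.45654214 -0.04743829  0.01290615] ((457.913330078125, -47.62752914428711), (49.88813018798828, 59.64341354370117), 78.1798324584961)
```

View pics/w1.png

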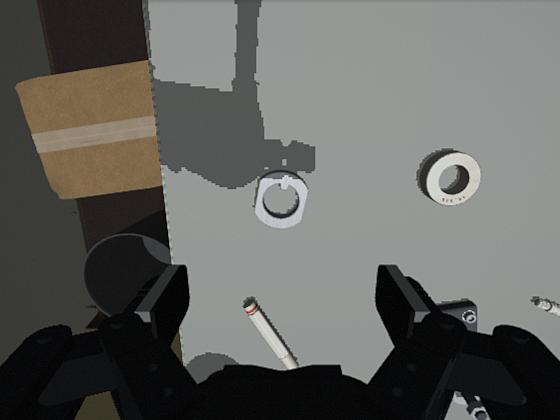

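```bash
python3 -c "
from h import *
plan([.4578,-.0476,.03],1.364)"
```

```text
t 1.73 pos [ 0.445  -0.0445  0.1994] jawyaw 1.570 tilt 0.001 F [0.9 0.6 0.5] Tq [ 0.03 -0.04 -0.01] w 0.990 q6 -1.73
dp [16.94 -0.32  1.3 ] rot [ 0.206 -0.001 -0.001]
```

```bash
python3 -m creep '[{"grip":8.5,"dp":[16.9,-0.3,1.3],"rotation":[0.206,0,0]},{"grip":8.5,"dp":[16.9,-0.3,1.3],"rotation":[0.206,0,0]},{"grip":8.5,"dp":[16.9,-0.3,1.3],"rotation":[0.206,0,0]},{"grip":8.5,"dp":[16.9,-0.3,1.3],"rotation":[0.206,0,0]},{"grip":8.5,"dp":[16.9,-0.3,1.3],"rotation":[0.206,0,0]}]'; python3 -m creep '[{"grip":8.5,"dp":[0,0,0],"rotation":[0,0,0]},{"grip":8.5,"dp":[0,0,0],"rotation":[0,0,0]}]'; python3 - <<'E'
from h import *
plan([.4578,-.0476,.014],1.364);shot('wrist','w2');plan([.4578,-.0476,.014],1.364)
E
```

```text
time: 2.15
tool_pos: [0.4516, -0.0451, 0.0235]
tcp_rot: [0.161, 1.58, -0.159]
wrist_force: [-1.9, 1.3, -0.7]
width: 0.996
time: 2.32
tool_pos: [0.4593, -0.0469, 0.0321]
tcp_rot: [0.16, 1.564, -0.16]
wrist_force: [0.0, -0.4, 1.1]
width: 0.998
t 2.32 pos [ 0.4593 -0.0469  0.0321] jawyaw 1.367 tilt 0.001 F [ 0.  -0.4  1.1] Tq [-0.01 -0.06  0.03] w 0.998 q6 -1.52
dp [ 1.81 -0.1  -0.13] rot [ 0.003  0.001 -0.   ]
t 2.37 pos [ 0.4606 -0.0473  0.0333] jawyaw 1.366 tilt 0.004 F [ 0.5 -0.1  0.4] Tq [-0.    0.    0.01] w 0.992 q6 -1.52
dp [ 1.93 -0.08 -0.28] rot [ 0.002  0.004 -0.   ]
```

View pics/w2.png

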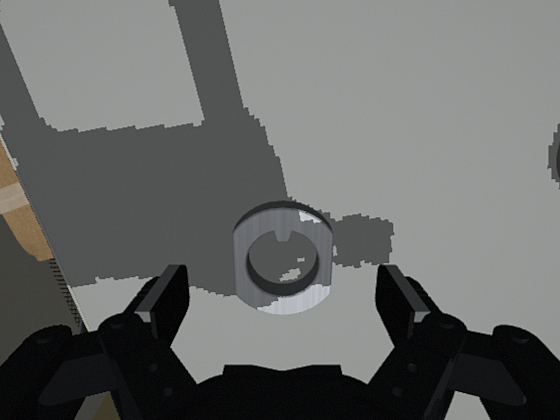

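```bash
python3 -m creep '[{"grip":8.5,"dp":[0.7,0,-0.1],"rotation":[0,0,0]},{"grip":8.5,"dp":[1.3,0,-0.2],"rotation":[0,0,0]},{"grip":6.5,"dp":[1.8,0,-0.2],"rotation":[0,0,0]},{"grip":6,"dp":[1.8,0,-0.2],"rotation":[0,0,0]},{"grip":6,"dp":[1.8,0,-0.2],"rotation":[0,0,0]}]'; python3 -c "
from h import *
plan([.4578,-.0476,.014],1.364)"
```

```text
time: 2.78
tool_pos: [0.4563, -0.0474, 0.0129]
tcp_rot: [0.162, 1.565, -0.162]
wrist_force: [-0.1, 0.0, 0.1]
width: 0.706
t 2.78 pos [ 0.4563 -0.0474  0.0129] jawyaw 1.365 tilt 0.000 F [-0.1  0.   0.1] Tq [ 0.02 -0.01  0.05] w 0.706 q6 -1.52
dp [-0.11  0.01  0.15] rot [ 0.001 -0.     0.   ]
```

```bash
python3 -m creep '[{"grip":4,"dp":[0,0,0],"rotation":[0,0,0]},{"grip":4,"dp":[0,0,0],"rotation":[0,0,0]},{"grip":4,"dp":[0,0,0],"rotation":[0,0,0]},{"grip":4,"dp":[0,0,0],"rotation":[0,0,0]}]' 60; python3 - <<'E'
from h import *
plan();p,d,c=shot('wrist','w3');W=cloud(d,c)
q=W[280:330,200:360].reshape(-1,3)
plan([.4578,-.0476,.16],1.364)
E
```

```text
time: 3.12
tool_pos: [0.4572, -0.0476, 0.0135]
tcp_rot: [0.162, 1.564, -0.162]
wrist_force: [-0.5, 0.8, 5.9]
width: 0.569
t 3.12 pos [ 0.4572 -0.0476  0.0135] jawyaw 1.365 tilt 0.001 F [-0.5  0.8  5.9] Tq [ 0.04  0.16 -0.01] w 0.569 q6 -1.52
t 3.17 pos [ 0.4572 -0.0476  0.0135] jawyaw 1.365 tilt 0.001 F [-1.6 -0.7  5.7] Tq [ 0.06  0.21 -0.  ] w 0.567 q6 -1.52
dp [-1.465e+01  1.000e-02  7.000e-02] rot [ 0.001  0.001 -0.   ]
```

View pics/w3.png

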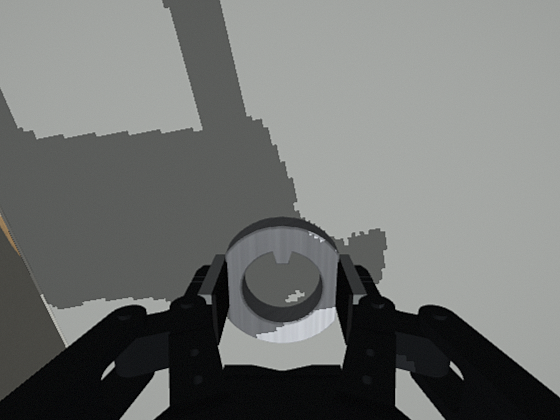

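```bash
python3 -m creep '[{"grip":4,"dp":[-1,0,0],"rotation":[0,0,0]},{"grip":4,"dp":[-4,0,0],"rotation":[0,0,0]},{"grip":4,"dp":[-8,0,0],"rotation":[0,0,0]},{"grip":4,"dp":[-12,0,0],"rotation":[0,0,0]},{"grip":4,"dp":[-15,0,0],"rotation":[0,0,0]}]'; python3 -m creep '[{"grip":4,"dp":[0,0,0],"rotation":[0,0,0]},{"grip":4,"dp":[0,0,0],"rotation":[0,0,0]},{"grip":4,"dp":[0,0,0],"rotation":[0,0,0]}]'
python3 - <<'E'
from h import *
s,M=plan([.6426,.1385,.18],1.74);p,d,c=shot('wrist','w4');W=cloud(d,c)
T=(W-s['tool_pos'])@M   # tool coords
# tool axes: x ahead, y jaw, z 
g=(d>0)&(abs(T[...,1])<.0235)&(abs(T[...,2])<.04)&(T[...,0]>-.01)&(T[...,0]<.03)
q=T[g];print(g.sum());print(np.percentile(q,[1,5,50,95,99],axis=0).round(4))
top=q[(abs(q[:,0]-np.median(q[:,0]))<.003)];print('z range',np.percentile(top[:,2],[0.3,99.7]),'x top',np.median(top[:,0]))
# tilt: plane fit
A=np.c_[top[:,1:],np.ones(len(top))];print(np.linalg.lstsq(A,top[:,0],rcond=None)[0])
E
```

```text
time: 3.58
tool_pos: [0.4569, -0.0475, 0.166]
tcp_rot: [0.161, 1.563, -0.162]
wrist_force: [1.1, -0.8, -1.3]
width: 0.571
time: 3.83
tool_pos: [0.4556, -0.0473, 0.1621]
tcp_rot: [0.162, 1.566, -0.162]
wrist_force: [-0.1, -0.7, -3.1]
width: 0.567
t 3.83 pos [ 0.4556 -0.0473  0.1621] jawyaw 1.365 tilt 0.001 F [-0.1 -0.7 -3.1] Tq [ 0.02  0.05 -0.06] w 0.567 q6 -1.52
dp [-1.81 22.01 14.5 ] rot [-0.375 -0.001 -0.   ]
8834
[[-0.0049 -0.023  -0.0283]
 [-0.0005 -0.0212 -0.0272]
 [ 0.0007  0.0004 -0.0028]
 [ 0.0109  0.0218  0.0256]
 [ 0.0131  0.0234  0.0291]]
z range [-0.02831628  0.03017543] x top 0.00048394463202100344
[-0.00164725  0.00094623  0.00056293]
```

View pics/w4.png

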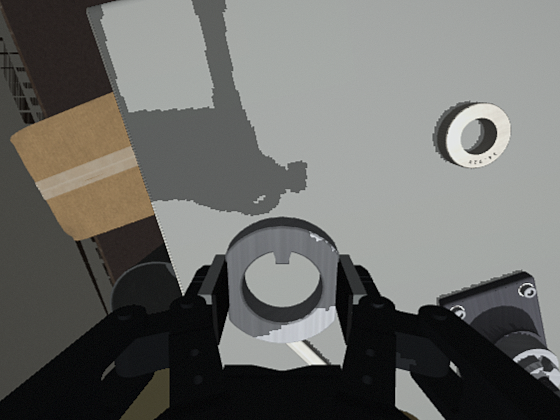

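```bash
python3 -c "
from h import *
plan([.71,.148,.22],1.74)"
```

```text
t 3.88 pos [ 0.455  -0.0472  0.1612] jawyaw 1.365 tilt 0.003 F [-0.3  0.1 -1.8] Tq [ 0.    0.03 -0.  ] w 0.565 q6 -1.52
dp [-5.96 24.32 20.96] rot [-0.375 -0.003 -0.   ]
```

```bash
python3 -m creep '[{"grip":4,"dp":[-2,2,2],"rotation":[-0.1,0,0]},{"grip":4,"dp":[-3,5,4.5],"rotation":[-0.2,0,0]},{"grip":4,"dp":[-4,8,7],"rotation":[-0.3,0,0]},{"grip":4,"dp":[-5,11,9.5],"rotation":[-0.375,0,0]},{"grip":4,"dp":[-6,14,12],"rotation":[-0.375,0,0]}]'; python3 -c "
from h import *
plan([.71,.148,.22],1.74)"
```

```text
time: 4.3
tool_pos: [0.6022, 0.0661, 0.22]
tcp_rot: [-0.135, 1.572, 0.135]
wrist_force: [0.7, -0.7, -1.0]
width: 0.563
t 4.30 pos [0.6022 0.0661 0.22  ] jawyaw 1.743 tilt 0.005 F [ 0.7 -0.7 -1. ] Tq [-0.08 -0.01 -0.01] w 0.563 q6 -1.67
dp [-0.06  6.22 12.02] rot [ 0.003 -0.005 -0.   ]
```

```bash
python3 -m creep '[{"grip":4,"dp":[0,1.5,3],"rotation":[0,0,0]},{"grip":4,"dp":[0,3,6],"rotation":[0,0,0]},{"grip":4,"dp":[0,4.7,9],"rotation":[0,0,0]},{"grip":4,"dp":[0,6.2,12],"rotation":[0,0,0]},{"grip":4,"dp":[0,6.2,12],"rotation":[0,0,0]}]';python3 -m creep '[{"grip":4,"dp":[0,0,0],"rotation":[0,0,0]},{"grip":4,"dp":[0,0,0],"rotation":[0,0,0]},{"grip":4,"dp":[0,0,0],"rotation":[0,0,0]}]'; python3 -c "
from h import *
plan();p,d,c=shot('wrist','w5')
cv2.imwrite('pics/w5z.png',cv2.resize(p[60:240,180:400],(792,594)[:2],interpolation=cv2.INTER_CUBIC)[:,:,::-1])"
```

```text
time: 4.72
tool_pos: [0.7128, 0.1502, 0.2174]
tcp_rot: [-0.134, 1.57, 0.136]
wrist_force: [-0.4, 0.2, -0.8]
width: 0.567
time: 4.97
tool_pos: [0.709, 0.1456, 0.221]
tcp_rot: [-0.133, 1.57, 0.132]
wrist_force: [0.4, -0.2, -1.6]
width: 0.566
t 4.97 pos [0.709  0.1456 0.221 ] jawyaw 1.740 tilt 0.004 F [ 0.4 -0.2 -1.6] Tq [-0.04  0.04  0.05] w 0.566 q6 -1.57
```

View pics/w5.png

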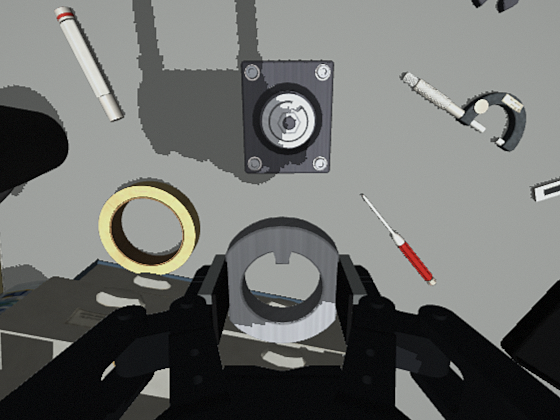

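```bash
python3 - <<'E'
from h import *
f=np.load('pics/w5.npz');p,d=f['p'],f['d'];c={k:f[k] for k in('fx','fy','cx','cy','rvec','tvec')};W=cloud(d,c)
cv2.imwrite('pics/w5z.png',cv2.resize(p[80:165,240:340],(800,680),interpolation=cv2.INTER_CUBIC)[:595,:,::-1])
w=W[50:190,220:350].reshape(-1,3);zz=w[:,2]
for a,b,n in [(.01,.017,'base'),(.056,.064,'shoulder'),(.0695,.075,'jour'),(.09,.098,'nut'),(.098,.104,'stud')]:
    q=w[(zz>a)&(zz<b)];(cx,cy),r=cv2.minEnclosingCircle((q[:,:2]*1000).astype(np.float32));print(n,len(q),np.median(q,0),cv2.minAreaRect((q[:,:2]*1000).astype(np.float32)),(cx,cy),r)
# height map of journal top: rectify at z=.072
S=10; im=np.zeros((600,600,3),np.uint8);ctr=np.array([.6426,.1385])
Rm=cv2.Rodrigues(c['rvec'])[0]
gx,gy=np.meshgrid(np.linspace(-.03,.03,600),np.linspace(-.03,.03,600)) # img x = +y world? up = -x
P=np.stack([ctr[0]+gy,ctr[1]+gx,np.full_like(gx,.072)],-1)@Rm.T+c['tvec']
u=(P[...,0]/P[...,2]*c['fx']+c['cx']).astype(np.float32);v=(P[...,1]/P[...,2]*c['fy']+c['cy']).astype(np.float32)
im=cv2.remap(p,u,v,cv2.INTER_CUBIC)
for k in range(0,600,100): cv2.line(im,(k,0),(k,599),(255,0,0),1);cv2.line(im,(0,k),(599,k),(255,0,0),1)
cv2.imwrite('pics/rect5.png',im[:,:,::-1])
E
```

```text
base 5961 [0.63097724 0.13756251 0.01307205] ((642.4724731445312, 138.4793701171875), (109.30194091796875, 89.84745025634766), 9.854061126708984) (642.886474609375, 138.1536407470703) 69.25263977050781
shoulder 1032 [0.63813735 0.13997042 0.05909015] ((642.7566528320312, 138.7248992919922), (45.462196350097656, 45.237674713134766), 56.91570281982422) (642.8845825195312, 138.62110900878906) 22.98859977722168
jour 686 [0.64280497 0.13607578 0.07101729] ((643.5172119140625, 138.58004760742188), (31.615800857543945, 30.33563804626465), 70.62039184570312) (642.905029296875, 138.81329345703125) 16.160240173339844
nut 300 [0.64251351 0.13847056 0.0951738 ] ((643.0481567382812, 138.995361328125), (15.556346893310547, 17.567602157592773), 9.721301078796387) (642.7999877929688, 138.82481384277344) 8.911815643310547
stud 92 [0.64291972 0.13870057 0.09856732] ((642.8648681640625, 138.349853515625), (8.637419700622559, 8.499346733093262), 74.1981201171875) (642.9190673828125, 138.5280303955078) 4.797060966491699
```

View pics/rect5.png

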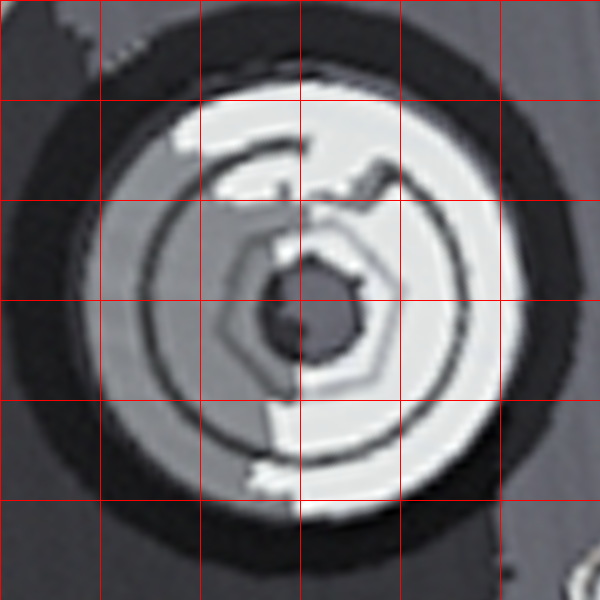

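```bash
python3 - <<'E'
from h import *
f=np.load('pics/w5.npz');p,d=f['p'],f['d'];c={k:f[k] for k in('fx','fy','cx','cy','rvec','tvec')};W=cloud(d,c)
w=W[50:190,220:350].reshape(-1,3);dx=w[:,0]-.6429;dy=w[:,1]-.1386;r=np.hypot(dx,dy);a=np.arctan2(dy,-dx)
m=(r>.0115)&(r<.0145)
for k in np.arange(-.6,1.0,.08):
    s=m&(abs(a-k)<.05); print('%.2f'%k,s.sum(),w[s,2].round(3))
E
```

```text
-0.60 8 [0.071 0.071 0.069 0.072 0.071 0.072 0.071 0.072]
-0.52 7 [0.07  0.071 0.071 0.072 0.07  0.072 0.071]
-0.44 6 [0.072 0.071 0.072 0.07  0.073 0.071]
-0.36 7 [0.071 0.071 0.072 0.071 0.073 0.07  0.071]
-0.28 4 [0.071 0.071 0.071 0.072]
-0.20 4 [0.072 0.071 0.071 0.072]
-0.12 7 [0.07  0.071 0.071 0.071 0.072 0.07  0.07 ]
-0.04 5 [0.071 0.072 0.072 0.072 0.07 ]
0.04 5 [0.059 0.059 0.06  0.059 0.06 ]
0.12 6 [0.058 0.06  0.059 0.059 0.059 0.059]
0.20 5 [0.059 0.058 0.059 0.059 0.058]
0.28 7 [0.058 0.059 0.059 0.058 0.06  0.058 0.06 ]
0.36 6 [0.059 0.059 0.06  0.059 0.06  0.059]
0.44 5 [0.059 0.06  0.061 0.061 0.058]
0.52 5 [0.059 0.06  0.058 0.06  0.059]
0.60 8 [0.058 0.066 0.07  0.06  0.059 0.071 0.06  0.072]
0.68 6 [0.07  0.071 0.071 0.071 0.072 0.071]
0.76 6 [0.071 0.07  0.071 0.07  0.072 0.07 ]
0.84 6 [0.07  0.071 0.071 0.07  0.071 0.071]
0.92 5 [0.071 0.07  0.071 0.071 0.072]
```

```bash
python3 - <<'E'
from h import *
for nm,st in (('w5',None),):
    f=np.load(f'pics/{nm}.npz');p,d=f['p'],f['d'];c={k:f[k] for k in('fx','fy','cx','cy','rvec','tvec')}
    Rm=cv2.Rodrigues(c['rvec'])[0];o=-Rm.T@c['tvec']
    # camera fixed in tool: use known offset
    Rc=np.array([[.00066407,.99999978,.00005377],[0,0,0],[.955358,-.00065,.295448]]);Rc[1]=np.cross(Rc[2],Rc[0]);oc=np.array([-.12775722,-.00066376,-.07591675])
    gy,gz=np.meshgrid(np.linspace(-.035,.035,595),np.linspace(-.035,.035,595))
    for xt in (.0007,):
        P=(np.stack([np.full_like(gy,xt),gy,gz],-1)-oc)@Rc.T
        u=(P[...,0]/P[...,2]*c['fx']+c['cx']).astype(np.float32);v=(P[...,1]/P[...,2]*c['fy']+c['cy']).astype(np.float32)
        im=cv2.remap(p,u,v,cv2.INTER_CUBIC)
        s=595/.07
        for r in(.0183,.0191,.03,.0292): 
            cv2.circle(im,(297,297),int(r*s),(255,0,0),1)
        cv2.imwrite('pics/rectS.png',im[:,:,::-1])
E
```

```text
(no output)
```

View pics/rectS.png

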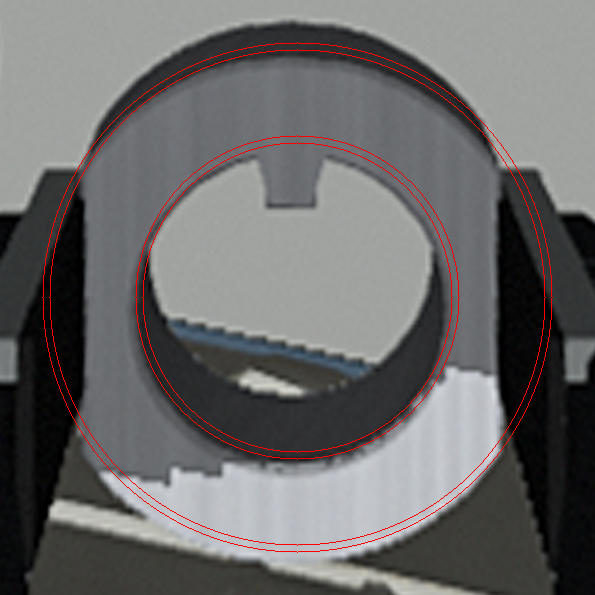

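```bash
python3 -c "
from h import *
plan([.6418,.1393,.14],1.52)"
```

```text
t 5.02 pos [0.7092 0.1455 0.2219] jawyaw 1.739 tilt 0.002 F [ 0.5 -0.1 -1.6] Tq [ 0.    0.   -0.01] w 0.568 q6 -1.57
dp [ 8.2   0.52 -6.73] rot [ 0.219 -0.002  0.   ]
```

```bash
python3 -m creep '[{"grip":4,"dp":[1.5,0,-2],"rotation":[0.07,0,0]},{"grip":4,"dp":[3.5,0.2,-4],"rotation":[0.14,0,0]},{"grip":4,"dp":[5.5,0.4,-5.5],"rotation":[0.219,0,0]},{"grip":4,"dp":[7.5,0.5,-6.6],"rotation":[0.219,0,0]},{"grip":4,"dp":[8.2,0.5,-6.7],"rotation":[0.219,0,0]}]';python3 -m creep '[{"grip":4,"dp":[0,0,0],"rotation":[0,0,0]},{"grip":4,"dp":[0,0,0],"rotation":[0,0,0]},{"grip":4,"dp":[0,0,0],"rotation":[0,0,0]},{"grip":4,"dp":[0,0,0],"rotation":[0,0,0]}]'; python3 -c "
from h import *
plan([.6418,.1393,.14],1.52);p,d,c=shot('wrist','w6');plan([.6418,.1393,.14],1.52)"
```

```text
time: 5.43
tool_pos: [0.6386, 0.1387, 0.1376]
tcp_rot: [0.039, 1.577, -0.041]
wrist_force: [-0.6, 0.5, -1.6]
width: 0.57
time: 5.77
tool_pos: [0.6457, 0.1402, 0.1431]
tcp_rot: [0.04, 1.566, -0.039]
wrist_force: [0.2, -0.5, -1.7]
width: 0.567
t 5.77 pos [0.6457 0.1402 0.1431] jawyaw 1.521 tilt 0.004 F [ 0.2 -0.5 -1.7] Tq [-0.04  0.01  0.01] w 0.567 q6 -1.34
dp [ 0.31 -0.11 -0.39] rot [ 0.001  0.004 -0.001]
t 5.82 pos [0.6455 0.1402 0.1428] jawyaw 1.521 tilt 0.004 F [ 0.2 -0.1 -1.4] Tq [-0.04  0.    0.02] w 0.565 q6 -1.34
dp [ 0.28 -0.11 -0.36] rot [ 0.001  0.003 -0.001]
```

View pics/w6.png

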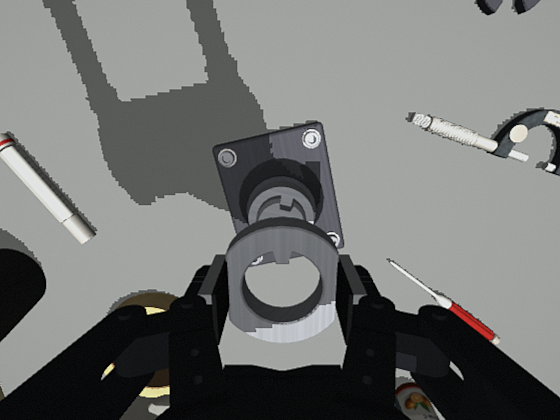

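```bash
python3 -m creep '[{"grip":4,"dp":[0,0,0],"rotation":[0,0,0]},{"grip":4,"dp":[0,0,0],"rotation":[0,0,0]},{"grip":4,"dp":[0,0,0],"rotation":[0,0,0]},{"grip":4,"dp":[0,0,0],"rotation":[0,0,0]}]'; python3 -c "
from h import *
plan([.6418,.1393,.105],1.52)"
```

```text
time: 6.15
tool_pos: [0.6437, 0.1401, 0.1409]
tcp_rot: [0.039, 1.57, -0.039]
wrist_force: [0.2, 0.1, -1.6]
width: 0.567
t 6.15 pos [0.6437 0.1401 0.1409] jawyaw 1.521 tilt 0.000 F [ 0.2  0.1 -1.6] Tq [-0.01 -0.01  0.01] w 0.567 q6 -1.34
dp [ 3.59 -0.09 -0.19] rot [ 0.001  0.    -0.   ]
```

```bash
python3 -m creep '[{"grip":4,"dp":[0,0,-0.2],"rotation":[0,0,0]},{"grip":4,"dp":[0.8,-0.1,-0.2],"rotation":[0,0,0]},{"grip":4,"dp":[1.6,-0.1,-0.2],"rotation":[0,0,0]},{"grip":4,"dp":[2.4,-0.1,-0.2],"rotation":[0,0,0]},{"grip":4,"dp":[3.2,-0.1,-0.2],"rotation":[0,0,0]}]';python3 -m creep '[{"grip":4,"dp":[0,0,0],"rotation":[0,0,0]},{"grip":4,"dp":[0,0,0],"rotation":[0,0,0]},{"grip":4,"dp":[0,0,0],"rotation":[0,0,0]},{"grip":4,"dp":[0,0,0],"rotation":[0,0,0]}]'; python3 -c "
from h import *
plan([.6418,.1393,.088],1.52);p,d,c=shot('wrist','w7');p,d,c=shot('scene','s7')
cv2.imwrite('pics/s7z.png',cv2.resize(p[170:260,270:370],(800,600)[:2],interpolation=cv2.INTER_CUBIC)[:,:,::-1]);plan()"
```

```text
time: 6.57
tool_pos: [0.641, 0.139, 0.1073]
tcp_rot: [0.039, 1.572, -0.039]
wrist_force: [0.5, 0.1, -1.4]
width: 0.571
time: 6.9
tool_pos: [0.642, 0.1393, 0.1093]
tcp_rot: [0.039, 1.57, -0.039]
wrist_force: [0.3, 0.1, -2.8]
width: 0.564
t 6.90 pos [0.642  0.1393 0.1093] jawyaw 1.521 tilt 0.001 F [ 0.3  0.1 -2.8] Tq [-0.01 -0.03  0.03] w 0.564 q6 -1.35
dp [ 2.13  0.   -0.03] rot [ 0.001  0.001 -0.   ]
t 7.00 pos [0.6421 0.1393 0.1096] jawyaw 1.521 tilt 0.001 F [ 0.3 -0.4 -1.4] Tq [-0.04  0.01  0.01] w 0.562 q6 -1.35
```

View pics/w7.png

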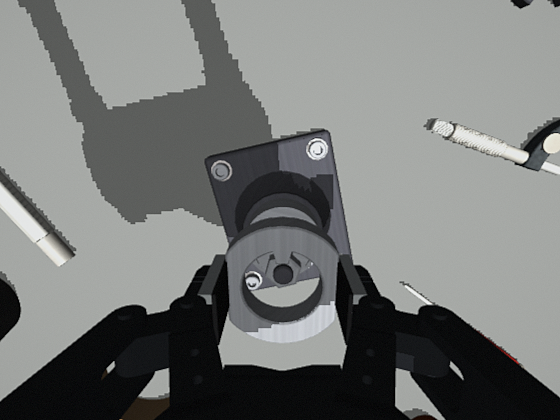

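View pics/s7z.png

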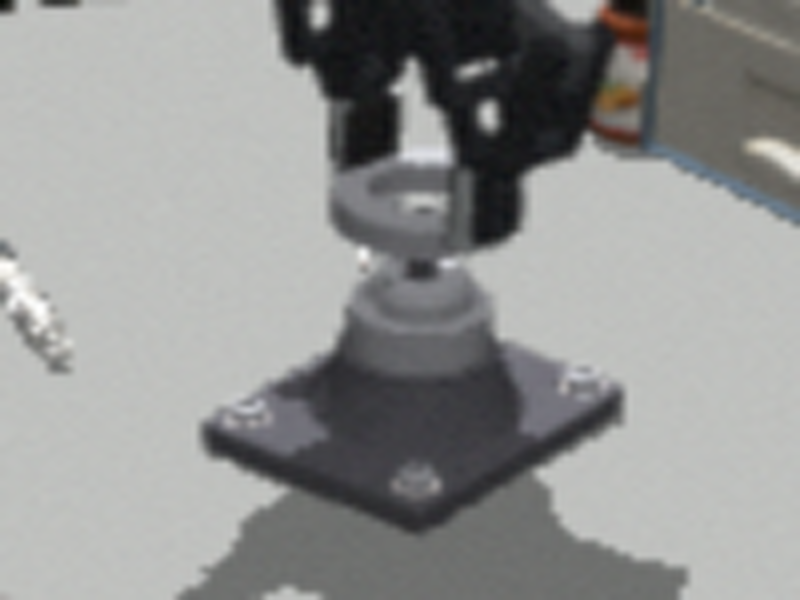

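```bash
python3 - <<'E'
from h import *
f=np.load('pics/w7.npz');p,d=f['p'],f['d'];c={k:f[k] for k in('fx','fy','cx','cy','rvec','tvec')};W=cloud(d,c)
w=W[255:300,262:305].reshape(-1,3);q=w[(w[:,2]>.096)&(w[:,2]<.1005)];r=np.hypot(q[:,0]-.6429,q[:,1]-.1386);q=q[r<.009]
print(len(q),np.median(q,0),cv2.minEnclosingCircle((q[:,:2]*1000).astype(np.float32)))
top=W[200:350,220:345].reshape(-1,3);t=top[(top[:,2]>.106)&(top[:,2]<.112)];t=t[np.hypot(t[:,0]-.643,t[:,1]-.1386)<.034]
print(len(t),np.median(t[:,2]),cv2.minAreaRect((t[:,:2]*1000).astype(np.float32)))
E
```

```text
338 [0.64207867 0.13908999 0.0981141 ] ((642.2543334960938, 139.20823669433594), 7.541924953460693)
7351 0.10878659853175641 ((643.0342407226562, 139.8181610107422), (60.22499084472656, 55.055206298828125), 1.6272571086883545)
```

```bash
python3 -m creep '[{"grip":4,"dp":[0.5,0,-0.05],"rotation":[0,0,0]},{"grip":4,"dp":[1.0,0,-0.05],"rotation":[0,0,0]},{"grip":4,"dp":[1.5,0,-0.05],"rotation":[0,0,0]},{"grip":4,"dp":[1.9,0,-0.05],"rotation":[0,0,0]},{"grip":4,"dp":[1.9,0,-0.05],"rotation":[0,0,0]}]';python3 -m creep '[{"grip":4,"dp":[0,0,0],"rotation":[0,0,0]},{"grip":4,"dp":[0.1,0,0],"rotation":[0,0,0]},{"grip":4,"dp":[0.2,0,0],"rotation":[0,0,0]},{"grip":4,"dp":[0.2,0,0],"rotation":[0,0,0]}]'; python3 -c "
from h import *
plan([.6413,.1393,.086],1.52)"
```

```text
time: 7.42
tool_pos: [0.6399, 0.139, 0.0881]
tcp_rot: [0.039, 1.573, -0.04]
wrist_force: [-1.0, -0.3, -1.6]
width: 0.571
time: 7.75
tool_pos: [0.6412, 0.1392, 0.0879]
tcp_rot: [0.039, 1.57, -0.039]
wrist_force: [-0.7, -0.2, -1.7]
width: 0.561
t 7.75 pos [0.6412 0.1392 0.0879] jawyaw 1.521 tilt 0.000 F [-0.7 -0.2 -1.7] Tq [-0.02  0.01 -0.02] w 0.561 q6 -1.35
dp [0.19 0.01 0.01] rot [ 0.001  0.    -0.   ]
```

```bash
python3 -m creep '[{"grip":4,"dp":[0.1,0,0],"rotation":[0,0,0]},{"grip":4,"dp":[0.2,0,0],"rotation":[0,0,0]},{"grip":4,"dp":[0.2,0,0],"rotation":[0,0,0]}]';python3 -m creep '[{"grip":4,"dp":[0.05,0,0],"rotation":[0,0,0]},{"grip":4,"dp":[0.1,0,0],"rotation":[0,0,0]},{"grip":4,"dp":[0.1,0,0],"rotation":[0,0,0]}]'; python3 -c "
from h import *
plan([.6413,.1393,.086],1.52)"
```

```text
time: 8.0
tool_pos: [0.6409, 0.1392, 0.0857]
tcp_rot: [0.039, 1.571, -0.039]
wrist_force: [-0.3, -1.0, -1.0]
width: 0.568
time: 8.25
tool_pos: [0.6412, 0.1392, 0.0852]
tcp_rot: [0.039, 1.57, -0.039]
wrist_force: [-0.7, 0.7, 1.2]
width: 0.566
t 8.25 pos [0.6412 0.1392 0.0852] jawyaw 1.521 tilt 0.000 F [-0.7  0.7  1.2] Tq [ 0.01  0.16 -0.01] w 0.566 q6 -1.35
dp [-0.08  0.01  0.01] rot [ 0.001  0.    -0.   ]
```

```bash
python3 -m creep '[{"grip":4,"dp":[0.05,0,0],"rotation":[0,0,0]},{"grip":4,"dp":[0.1,0,0],"rotation":[0,0,0]},{"grip":4,"dp":[0.1,0,0],"rotation":[0,0,0]}]'; python3 -c "
from h import *
plan([.6413,.1393,.086],1.52)"
```

```text
time: 8.5
tool_pos: [0.6414, 0.1393, 0.0847]
tcp_rot: [0.039, 1.57, -0.039]
wrist_force: [-2.7, -0.3, 4.4]
width: 0.566
t 8.50 pos [0.6414 0.1393 0.0847] jawyaw 1.521 tilt 0.001 F [-2.7 -0.3  4.4] Tq [-0.1   0.45 -0.01] w 0.566 q6 -1.35
dp [-0.13  0.   -0.01] rot [ 0.001  0.001 -0.   ]
```

```bash
python3 -m creep '[{"grip":4,"dp":[0.05,0,0],"rotation":[0.03,0,0]},{"grip":4,"dp":[0.05,0,0],"rotation":[0.06,0,0]},{"grip":4,"dp":[0.05,0,0],"rotation":[0.1,0,0]},{"grip":4,"dp":[0.05,0,0],"rotation":[0.13,0,0]},{"grip":4,"dp":[0.05,0,0],"rotation":[0.15,0,0]}]'; python3 -c "
from h import *
plan([.6413,.1393,.086],1.27)"
```

```text
time: 8.92
tool_pos: [0.6415, 0.1382, 0.0843]
tcp_rot: [0.156, 1.564, -0.159]
wrist_force: [-2.3, -3.7, 5.9]
width: 0.567
t 8.92 pos [0.6415 0.1382 0.0843] jawyaw 1.370 tilt 0.002 F [-2.3 -3.7  5.9] Tq [-0.69  0.43  0.01] w 0.567 q6 -1.19
dp [-0.17  0.11 -0.04] rot [0.1   0.001 0.001]
```

```bash
python3 -m creep '[{"grip":4,"dp":[0,0.08,0],"rotation":[0.02,0,0]},{"grip":4,"dp":[0,0.08,0],"rotation":[0.04,0,0]},{"grip":4,"dp":[0,0.08,0],"rotation":[0.06,0,0]},{"grip":4,"dp":[0,0.08,0],"rotation":[0.07,0,0]}]'; python3 -c "
from h import *
plan([.6413,.1393,.086],1.27)"
```

```text
time: 9.25
tool_pos: [0.6408, 0.1401, 0.0826]
tcp_rot: [0.213, 1.561, -0.213]
wrist_force: [0.3, -0.1, -1.7]
width: 0.564
t 9.25 pos [0.6408 0.1401 0.0826] jawyaw 1.300 tilt 0.001 F [ 0.3 -0.1 -1.7] Tq [-0.    0.05 -0.04] w 0.564 q6 -1.12
dp [-0.34 -0.07  0.07] rot [ 0.03  -0.001  0.   ]
```

It has dropped in: the force is gone and z is 2 mm lower. Now lowering it gently.

```bash
python3 -m creep '[{"grip":4,"dp":[0.1,0,0],"rotation":[0.02,0,0]},{"grip":4,"dp":[0.2,0,0],"rotation":[0.03,0,0]},{"grip":4,"dp":[0.3,0,0],"rotation":[0.03,0,0]},{"grip":4,"dp":[0.3,0,0],"rotation":[0.03,0,0]}]'; python3 -c "
from h import *
plan([.6413,.1393,.0728],1.27)"
```

```text
time: 9.58
tool_pos: [0.6409, 0.14, 0.0798]
tcp_rot: [0.235, 1.559, -0.235]
wrist_force: [0.4, 0.3, -1.1]
width: 0.569
t 9.58 pos [0.6409 0.14   0.0798] jawyaw 1.271 tilt 0.001 F [ 0.4  0.3 -1.1] Tq [-0.02  0.03 -0.01] w 0.569 q6 -1.09
dp [ 0.7  -0.05  0.06] rot [ 0.001 -0.001  0.   ]
```

```bash
python3 -m creep '[{"grip":4,"dp":[0.1,0,0],"rotation":[0,0,0]},{"grip":4,"dp":[0.2,0,0],"rotation":[0,0,0]},{"grip":4,"dp":[0.3,0,0],"rotation":[0,0,0]},{"grip":4,"dp":[0.3,0,0],"rotation":[0,0,0]}]'; python3 -c "
from h import *
plan([.6413,.1393,.0728],1.27)"
```

```text
time: 9.92
tool_pos: [0.641, 0.1399, 0.0771]
tcp_rot: [0.235, 1.558, -0.235]
wrist_force: [-0.5, 0.1, -2.3]
width: 0.567
t 9.92 pos [0.641  0.1399 0.0771] jawyaw 1.271 tilt 0.000 F [-0.5  0.1 -2.3] Tq [-0.01 -0.01  0.01] w 0.567 q6 -1.09
dp [ 0.43 -0.05  0.04] rot [ 0.001 -0.     0.   ]
```

```bash
python3 -m creep '[{"grip":4,"dp":[0.1,0,0],"rotation":[0,0,0]},{"grip":4,"dp":[0.2,0,0],"rotation":[0,0,0]},{"grip":4,"dp":[0.3,0,0],"rotation":[0,0,0]},{"grip":4,"dp":[0.35,0,0],"rotation":[0,0,0]},{"grip":4,"dp":[0.35,0,0],"rotation":[0,0,0]}]'; python3 -c "
from h import *
plan([.6413,.1393,.0728],1.27)"
```

```text
time: 10.33
tool_pos: [0.6411, 0.1399, 0.0736]
tcp_rot: [0.235, 1.558, -0.235]
wrist_force: [0.3, -0.6, -1.8]
width: 0.566
t 10.33 pos [0.6411 0.1399 0.0736] jawyaw 1.271 tilt 0.000 F [ 0.3 -0.6 -1.8] Tq [ 0.02 -0.02  0.01] w 0.566 q6 -1.09
dp [ 0.08 -0.06  0.04] rot [ 0.001 -0.     0.   ]
```

```bash
python3 -m creep '[{"grip":4,"dp":[0.05,0,0],"rotation":[0,0,0]},{"grip":4,"dp":[0.1,0,0],"rotation":[0,0,0]},{"grip":4,"dp":[0.15,0,0],"rotation":[0,0,0]},{"grip":4,"dp":[0.15,0,0],"rotation":[0,0,0]}]'; python3 -c "
from h import *
plan([.6413,.1393,.0728],1.27)"
```

```text
time: 10.67
tool_pos: [0.6413, 0.14, 0.0736]
tcp_rot: [0.235, 1.558, -0.235]
wrist_force: [-4.2, -0.7, 4.5]
width: 0.56
t 10.67 pos [0.6413 0.14   0.0736] jawyaw 1.271 tilt 0.000 F [-4.2 -0.7  4.5] Tq [-0.05  0.52  0.01] w 0.560 q6 -1.09
dp [ 0.08 -0.07  0.02] rot [0.001 0.    0.   ]
```

```bash
python3 -m creep '[{"grip":4,"dp":[0.05,0,0],"rotation":[0,0,0]},{"grip":4,"dp":[0.1,0,0],"rotation":[0,0,0]},{"grip":4,"dp":[0.15,0,0],"rotation":[0,0,0]},{"grip":4,"dp":[0.15,0,0],"rotation":[0,0,0]}]'; python3 -c "
from h import *
plan([.6413,.1393,.0728],1.27);p,d,c=shot('wrist','w8');W=cloud(d,c)
t=W[190:350,215:350].reshape(-1,3);t=t[(t[:,2]>.066)&(t[:,2]<.082)];r=np.hypot(t[:,0]-.6425,t[:,1]-.1389);t=t[(r>.0195)&(r<.024)]
A=np.c_[t[:,:2]-[.6425,.1389],np.ones(len(t))];s=np.linalg.lstsq(A,t[:,2],rcond=None)[0];print(len(t),s)
p,d,c=shot('scene','s8')
cv2.imwrite('pics/s8z.png',cv2.resize(p[170:260,270:370],(800,600)[:2],interpolation=cv2.INTER_CUBIC)[:,:,::-1])"
```

```text
time: 11.0
tool_pos: [0.6413, 0.14, 0.0735]
tcp_rot: [0.235, 1.558, -0.235]
wrist_force: [-7.7, -1.4, 12.9]
width: 0.567
t 11.00 pos [0.6413 0.14   0.0735] jawyaw 1.271 tilt 0.000 F [-7.7 -1.4 12.9] Tq [-0.23  1.04  0.05] w 0.567 q6 -1.09
dp [ 0.07 -0.07  0.02] rot [0.001 0.    0.   ]
2354 [0.00099245 0.00116719 0.07316755]
```

View pics/s8z.png

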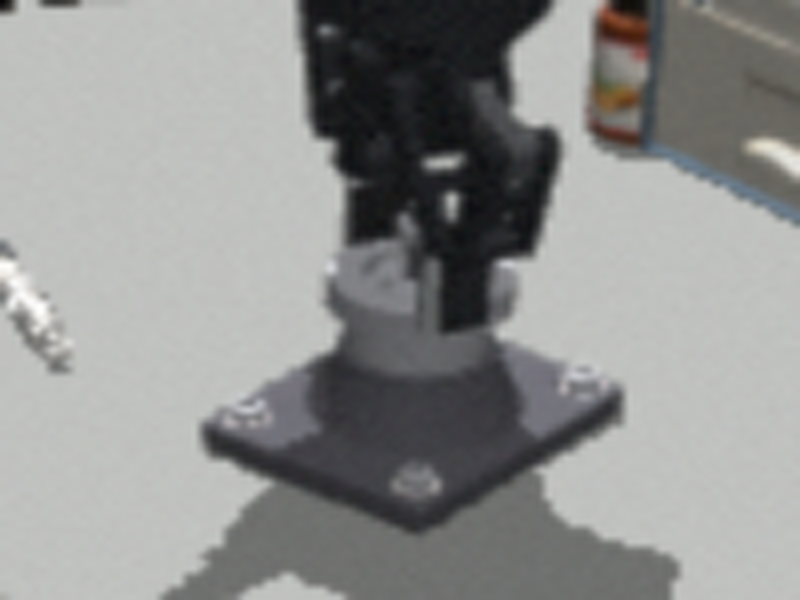

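View pics/w8.png

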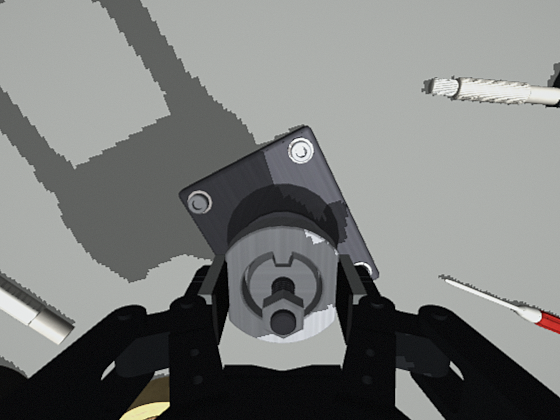

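The spacer is seated: its top reads 0.073, flat, and the force rose to 13 N with no further travel. Next I take the load off, release and rise.

```bash
python3 -m creep '[{"grip":4,"dp":[-0.2,0,0],"rotation":[0,0,0]},{"grip":4,"dp":[-0.25,0,0],"rotation":[0,0,0]},{"grip":5.5,"dp":[-0.25,0,0],"rotation":[0,0,0]},{"grip":7,"dp":[-0.25,0,0],"rotation":[0,0,0]},{"grip":8.5,"dp":[-0.25,0,0],"rotation":[0,0,0]}]'; python3 -m creep '[{"grip":8.5,"dp":[0,0,0],"rotation":[0,0,0]},{"grip":8.5,"dp":[-2,0,0],"rotation":[0,0,0]},{"grip":8.5,"dp":[-5,0,0],"rotation":[0,0,0]},{"grip":8.5,"dp":[-9,0,0],"rotation":[0,0,0]},{"grip":8.5,"dp":[-13,0,0],"rotation":[0,0,0]}]'; python3 -c "
from h import *
plan([.475,.309,.2],1.57)"
```

```text
time: 11.52
tool_pos: [0.6413, 0.14, 0.0731]
tcp_rot: [0.235, 1.558, -0.235]
wrist_force: [-0.4, -0.1, -0.7]
width: 0.901
time: 11.93
tool_pos: [0.6401, 0.1398, 0.203]
tcp_rot: [0.235, 1.561, -0.236]
wrist_force: [1.2, 0.3, -0.1]
width: 0.995
t 11.93 pos [0.6401 0.1398 0.203 ] jawyaw 1.271 tilt 0.004 F [ 1.2  0.3 -0.1] Tq [ 0.03 -0.03  0.02] w 0.995 q6 -1.09
dp [  0.35  11.29 -20.77] rot [-0.299 -0.003  0.001]
```

```bash
python3 -m creep '[{"grip":8.5,"dp":[0,2,-3],"rotation":[-0.1,0,0]},{"grip":8.5,"dp":[0,3.9,-6.5],"rotation":[-0.2,0,0]},{"grip":8.5,"dp":[0,5.8,-10],"rotation":[-0.3,0,0]},{"grip":8.5,"dp":[0,7.7,-13.5],"rotation":[-0.3,0,0]},{"grip":8.5,"dp":[0,9.5,-17],"rotation":[-0.3,0,0]}]'; python3 -m creep '[{"grip":8.5,"dp":[0,1.2,-2.7],"rotation":[0,0,0]},{"grip":8.5,"dp":[0,1.2,-3.7],"rotation":[0,0,0]},{"grip":8.5,"dp":[0,1.2,-3.7],"rotation":[0,0,0]},{"grip":8.5,"dp":[0,1.2,-3.7],"rotation":[0,0,0]},{"grip":8.5,"dp":[0,1.2,-3.7],"rotation":[0,0,0]}]'; python3 - <<'E'
from h import *
plan();p,d,c=shot('wrist','w9');W=cloud(d,c)
r=np.hypot(W[...,0]-.488,W[...,1]-.307)
m=(d>0)&(W[...,2]>.005)&(W[...,2]<.013)&(r<.045);q=W[m];print(m.sum(),np.median(q[:,2]),q.mean(0),cv2.minAreaRect((q[:,:2]*1000).astype(np.float32)))
E
```

```text
time: 12.35
tool_pos: [0.5057, 0.282, 0.2035]
tcp_rot: [0.001, 1.57, 0.0]
wrist_force: [0.5, 1.2, -0.5]
width: 0.997
time: 12.77
tool_pos: [0.4711, 0.2924, 0.2036]
tcp_rot: [0.0, 1.57, -0.0]
wrist_force: [1.2, 0.5, -0.4]
width: 0.993
t 12.77 pos [0.4711 0.2924 0.2036] jawyaw 1.570 tilt 0.001 F [ 1.2  0.5 -0.4] Tq [-0.01 -0.01  0.07] w 0.993 q6 -1.06
1230 0.008989969402379318 [0.48527514 0.31017579 0.00895478] ((488.13653564453125, 310.29833984375), (41.543365478515625, 47.00060272216797), 88.31681823730469)
```

View pics/w9.png

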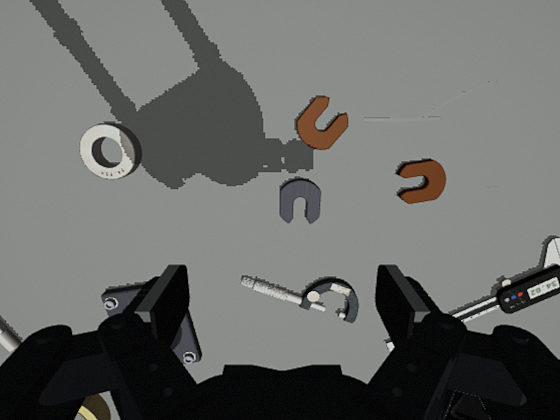

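```bash
python3 -c "
from h import *
plan([.4890,.3101,.05],1.541)"
```

```text
t 12.82 pos [0.4713 0.2923 0.2036] jawyaw 1.570 tilt 0.001 F [ 0.4  0.7 -0.2] Tq [-0.03 -0.02  0.02] w 0.998 q6 -1.06
dp [15.36  1.78  1.75] rot [ 0.029  0.001 -0.   ]
```

```bash
python3 -m creep '[{"grip":8.5,"dp":[3,1.2,1.2],"rotation":[0.029,0,0]},{"grip":8.5,"dp":[6.5,1.8,1.8],"rotation":[0.029,0,0]},{"grip":8.5,"dp":[10,1.8,1.8],"rotation":[0.029,0,0]},{"grip":8.5,"dp":[13,1.8,1.8],"rotation":[0.029,0,0]},{"grip":8.5,"dp":[15.3,1.8,1.8],"rotation":[0.029,0,0]}]'; python3 -m creep '[{"grip":8.5,"dp":[0,0,0],"rotation":[0,0,0]},{"grip":8.5,"dp":[0,0,0],"rotation":[0,0,0]},{"grip":8.5,"dp":[0,0,0],"rotation":[0,0,0]},{"grip":8.5,"dp":[0,0,0],"rotation":[0,0,0]},{"grip":8.5,"dp":[0,0,0],"rotation":[0,0,0]}]';python3 - <<'E'
from h import *
plan([.4890,.3101,.0165],1.541);p,d,c=shot('wrist','w10');W=cloud(d,c)
r=np.hypot(W[...,0]-.488,W[...,1]-.31)
m=(d>0)&(W[...,2]>.005)&(W[...,2]<.013)&(r<.035);q=W[m];print(m.sum(),np.median(q[:,2]),q.mean(0),cv2.minAreaRect((q[:,:2]*1000).astype(np.float32)))
E
```

```text
time: 13.23
tool_pos: [0.4881, 0.3093, 0.0472]
tcp_rot: [0.023, 1.573, -0.026]
wrist_force: [-0.0, -0.9, 0.6]
width: 0.996
time: 13.65
tool_pos: [0.4898, 0.3118, 0.0528]
tcp_rot: [0.025, 1.567, -0.021]
wrist_force: [0.4, -0.7, 0.3]
width: 0.996
t 13.65 pos [0.4898 0.3118 0.0528] jawyaw 1.542 tilt 0.004 F [ 0.4 -0.7  0.3] Tq [ 0.02 -0.02  0.04] w 0.996 q6 -1.02
dp [ 3.63 -0.18 -0.09] rot [ 0.001  0.004 -0.002]
3893 0.009047251708454924 [0.4850363  0.31048758 0.00899738] ((488.4901428222656, 310.3861083984375), (42.07753372192383, 47.53094482421875), 88.583740234375)
```

View pics/w10.png

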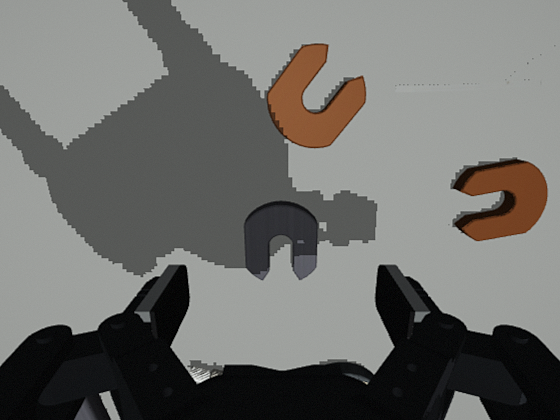

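```bash
python3 -m creep '[{"grip":8.5,"dp":[0.8,0,0],"rotation":[0,0,0]},{"grip":8.5,"dp":[1.6,0,0],"rotation":[0,0,0]},{"grip":8.5,"dp":[2.4,0,0],"rotation":[0,0,0]},{"grip":7,"dp":[3.1,0,0],"rotation":[0,0,0]},{"grip":5.5,"dp":[3.4,0,0],"rotation":[0,0,0]}]'; python3 -m creep '[{"grip":5.5,"dp":[0,0,0],"rotation":[0,0,0]},{"grip":5.5,"dp":[0,0,0],"rotation":[0,0,0]},{"grip":5.5,"dp":[0,0,0],"rotation":[0,0,0]}]';python3 - <<'E'
from h import *
plan([.4890,.3101,.0165],1.541)
E
```

```text
time: 14.12
tool_pos: [0.4865, 0.3102, 0.0143]
tcp_rot: [0.021, 1.573, -0.024]
wrist_force: [-0.6, 0.0, 0.3]
width: 0.744
time: 14.37
tool_pos: [0.488, 0.3111, 0.0164]
tcp_rot: [0.023, 1.571, -0.023]
wrist_force: [0.4, -0.4, -0.5]
width: 0.646
t 14.37 pos [0.488  0.3111 0.0164] jawyaw 1.542 tilt 0.000 F [ 0.4 -0.4 -0.5] Tq [ 0.   -0.02  0.02] w 0.646 q6 -1.02
dp [-0.01 -0.09  0.1 ] rot [ 0.001  0.    -0.   ]
```

```bash
python3 -m creep '[{"grip":5.5,"dp":[0,-0.08,0.15],"rotation":[0,0,0]},{"grip":4,"dp":[0,-0.08,0.15],"rotation":[0,0,0]},{"grip":3.2,"dp":[0,-0.08,0.15],"rotation":[0,0,0]},{"grip":3.2,"dp":[0,-0.08,0.15],"rotation":[0,0,0]},{"grip":3.2,"dp":[0,-0.08,0.15],"rotation":[0,0,0]}]' 60; python3 -m creep '[{"grip":3.2,"dp":[0,0,0],"rotation":[0,0,0]},{"grip":3.2,"dp":[0,0,0],"rotation":[0,0,0]}]';python3 - <<'E'
from h import *
plan([.4890,.3101,.0165],1.541)
E
```

```text
time: 14.78
tool_pos: [0.4902, 0.3105, 0.0174]
tcp_rot: [0.023, 1.569, -0.022]
wrist_force: [-0.4, -0.3, 5.0]
width: 0.468
time: 14.95
tool_pos: [0.4903, 0.3105, 0.0174]
tcp_rot: [0.023, 1.569, -0.022]
wrist_force: [-0.4, -1.9, 5.7]
width: 0.464
t 14.95 pos [0.4903 0.3105 0.0174] jawyaw 1.542 tilt 0.002 F [-0.4 -1.9  5.7] Tq [-0.12  0.03 -0.01] w 0.464 q6 -1.02
dp [ 0.09 -0.04 -0.13] rot [ 0.001  0.002 -0.001]
```

```bash
python3 -m creep '[{"grip":3.2,"dp":[-1,0,0],"rotation":[0,0,0]},{"grip":3.2,"dp":[-4,0,0],"rotation":[0,0,0]},{"grip":3.2,"dp":[-8,0,0],"rotation":[0,0,0]},{"grip":3.2,"dp":[-12,0,0],"rotation":[0,0,0]},{"grip":3.2,"dp":[-14,0,0],"rotation":[0,0,0]}]';  python3 -m creep '[{"grip":3.2,"dp":[0,0,0],"rotation":[0,0,0]},{"grip":3.2,"dp":[0,0,0],"rotation":[0,0,0]},{"grip":3.2,"dp":[0,0,0],"rotation":[0,0,0]},{"grip":3.2,"dp":[0,0,0],"rotation":[0,0,0]}]'
python3 - <<'E'
from h import *
s,M=plan();p,d,c=shot('wrist','w11');W=cloud(d,c);T=(W-s['tool_pos'])@M
g=(d>0)&(abs(T[...,1])<.018)&(abs(T[...,2])<.04)&(T[...,0]>-.01)&(T[...,0]<.03)
q=T[g];t=q[abs(q[:,0]-np.median(q[:,0]))<.0025];print(len(t),'top',np.median(t[:,0]),'z rng',np.percentile(t[:,2],[.3,99.7]))
A=np.c_[t[:,1:],np.ones(len(t))];print(np.linalg.lstsq(A,t[:,0],rcond=None)[0])
E
```

```text
time: 15.37
tool_pos: [0.491, 0.3112, 0.1616]
tcp_rot: [0.025, 1.566, -0.02]
wrist_force: [2.0, 0.1, 0.3]
width: 0.459
time: 15.7
tool_pos: [0.4876, 0.3092, 0.1539]
tcp_rot: [0.021, 1.575, -0.024]
wrist_force: [-1.0, -0.2, -0.7]
width: 0.46
t 15.70 pos [0.4876 0.3092 0.1539] jawyaw 1.542 tilt 0.005 F [-1.  -0.2 -0.7] Tq [ 0.01 -0.03 -0.03] w 0.460 q6 -1.02
4912 top 0.008343247646437289 z rng [-0.0250999   0.02078995]
[ 0.00127708 -0.00078931  0.00836028]
```

View pics/w11.png

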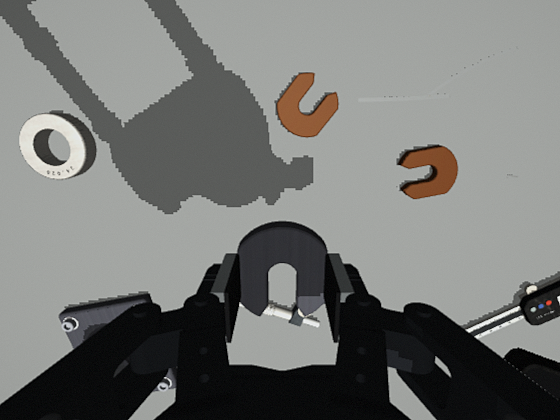

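```bash
python3 -c "
from h import *
plan([.58,.1396,.155],1.57)"
```

```text
t 15.75 pos [0.4877 0.3092 0.1538] jawyaw 1.542 tilt 0.005 F [-0.4  0.1 -2.1] Tq [0.01 0.01 0.04] w 0.465 q6 -1.02
dp [ -0.12 -16.69   9.71] rot [-0.028 -0.004  0.002]
```

```bash
python3 -m creep '[{"grip":3.2,"dp":[0,-2.5,1.5],"rotation":[-0.03,0,0]},{"grip":3.2,"dp":[0,-6,3.5],"rotation":[-0.03,0,0]},{"grip":3.2,"dp":[0,-9.5,5.5],"rotation":[-0.03,0,0]},{"grip":3.2,"dp":[0,-13,7.5],"rotation":[-0.03,0,0]},{"grip":3.2,"dp":[0,-16,9],"rotation":[-0.03,0,0]}]';  python3 -m creep '[{"grip":3.2,"dp":[0,-1,0.4],"rotation":[0,0,0]},{"grip":3.2,"dp":[0,-1,0.4],"rotation":[0,0,0]},{"grip":3.2,"dp":[0,-1,0.4],"rotation":[0,0,0]},{"grip":3.2,"dp":[0,-1,0.4],"rotation":[0,0,0]},{"grip":3.2,"dp":[0,-1,0.4],"rotation":[0,0,0]}]'
python3 -m creep '[{"grip":3.2,"dp":[0,0,0],"rotation":[0,0,0]},{"grip":3.2,"dp":[0,0,0],"rotation":[0,0,0]},{"grip":3.2,"dp":[0,0,0],"rotation":[0,0,0]},{"grip":3.2,"dp":[0,0,0],"rotation":[0,0,0]},{"grip":3.2,"dp":[0,0,0],"rotation":[0,0,0]}]'
python3 -c "
from h import *
plan([.58,.1396,.0936],1.57)
p,d,c=shot('top','t12');W=cloud(d,c)
cv2.imwrite('pics/t12z.png',cv2.resize(p[120:240,240:400],(800,600)[:2],interpolation=cv2.INTER_CUBIC)[:,:,::-1])
t=W[130:200,270:340].reshape(-1,3)
for a,b in((.066,.08),(.09,.097)):
  q=t[(t[:,2]>a)&(t[:,2]<b)&(np.hypot(t[:,0]-.6425,t[:,1]-.139)<.036)];print(len(q),np.median(q,0),cv2.minAreaRect((q[:,:2]*1000).astype(np.float32)))
plan()
"
```

```text
time: 16.17
tool_pos: [0.5747, 0.1452, 0.1544]
tcp_rot: [-0.002, 1.574, 0.0]
wrist_force: [0.7, 0.3, -0.4]
width: 0.461
time: 16.58
tool_pos: [0.5778, 0.1388, 0.1557]
tcp_rot: [-0.002, 1.572, 0.002]
wrist_force: [0.3, -0.2, -1.8]
width: 0.463
time: 17.0
tool_pos: [0.5786, 0.1379, 0.1565]
tcp_rot: [-0.001, 1.571, 0.001]
wrist_force: [-0.3, -0.1, -1.1]
width: 0.464
t 17.00 pos [0.5786 0.1379 0.1565] jawyaw 1.573 tilt 0.000 F [-0.3 -0.1 -1.1] Tq [-0.01 -0.01  0.01] w 0.464 q6 -1.38
dp [6.29 0.17 0.14] rot [ 0.003  0.    -0.   ]
0 [nan nan nan] ((0.0, 0.0), (0.0, 0.0), 0.0)
0 [nan nan nan] ((0.0, 0.0), (0.0, 0.0), 0.0)
t 17.05 pos [0.5787 0.1378 0.1565] jawyaw 1.572 tilt 0.000 F [-0.3  0.5 -0.9] Tq [ 0.   -0.01 -0.05] w 0.466 q6 -1.38
  return _methods._mean(a, axis=axis, dtype=dtype,
  ret = um.true_divide(
```

View pics/t12z.png

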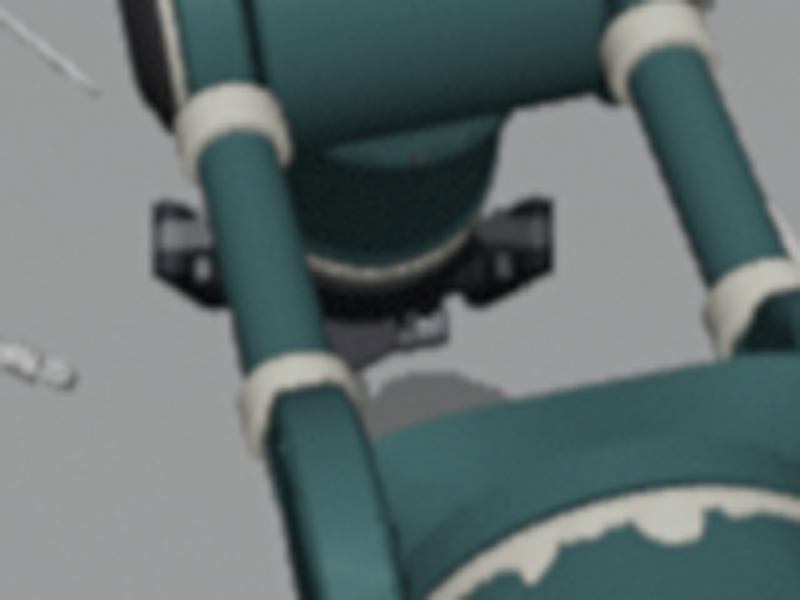

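The arm blocks the top view, so I'll descend to insertion height in front of the arbor and check with the scene camera.

```bash
python3 -m creep '[{"grip":3.2,"dp":[1.2,0.17,0],"rotation":[0,0,0]},{"grip":3.2,"dp":[2.6,0.17,0],"rotation":[0,0,0]},{"grip":3.2,"dp":[4,0.17,0],"rotation":[0,0,0]},{"grip":3.2,"dp":[5.4,0.17,0],"rotation":[0,0,0]},{"grip":3.2,"dp":[6.3,0.17,0],"rotation":[0,0,0]}]';  python3 -m creep '[{"grip":3.2,"dp":[0,0,0],"rotation":[0,0,0]},{"grip":3.2,"dp":[0,0,0],"rotation":[0,0,0]},{"grip":3.2,"dp":[0,0,0],"rotation":[0,0,0]},{"grip":3.2,"dp":[0,0,0],"rotation":[0,0,0]},{"grip":3.2,"dp":[0,0,0],"rotation":[0,0,0]}]'
python3 -c "
from h import *
plan([.6428,.1396,.0936],1.57)
p,d,c=shot('scene','s12');W=cloud(d,c)
cv2.imwrite('pics/s12z.png',cv2.resize(p[165:255,260:370],(800,600)[:2],interpolation=cv2.INTER_CUBIC)[:,:,::-1])
t=W[180:250,290:350].reshape(-1,3);r=np.hypot(t[:,0]-.6425,t[:,1]-.139)
q=t[(r<.028)&(r>.019)&(t[:,2]>.05)];print(len(q),np.histogram(q[:,2],np.arange(.05,.11,.002)))
r=np.hypot(t[:,0]-.58,t[:,1]-.139);q=t[(r<.02)&(t[:,2]>.05)];print(len(q),np.percentile(q[:,2],[5,25,50,75,95]))
plan()
"
```

```text
time: 17.47
tool_pos: [0.5774, 0.1391, 0.0909]
tcp_rot: [-0.001, 1.573, 0.0]
wrist_force: [-0.1, 1.1, -0.8]
width: 0.467
time: 17.88
tool_pos: [0.5796, 0.1394, 0.0945]
tcp_rot: [-0.001, 1.569, 0.001]
wrist_force: [-0.4, -0.8, -1.3]
width: 0.463
t 17.88 pos [0.5796 0.1394 0.0945] jawyaw 1.572 tilt 0.002 F [-0.4 -0.8 -1.3] Tq [0.03 0.06 0.03] w 0.463 q6 -1.38
dp [0.1  0.01 6.32] rot [ 0.002  0.002 -0.   ]
142 (array([10,  7,  3,  5,  4,  7,  8,  7,  7, 13, 23, 36, 12,  0,  0,  0,  0,
        0,  0,  0,  0,  0,  0,  0,  0,  0,  0,  0,  0]), array([0.05 , 0.052, 0.054, 0.056, 0.058, 0.06 , 0.062, 0.064, 0.066,
       0.068, 0.07 , 0.072, 0.074, 0.076, 0.078, 0.08 , 0.082, 0.084,
       0.086, 0.088, 0.09 , 0.092, 0.094, 0.096, 0.098, 0.1  , 0.102,
       0.104, 0.106, 0.108]))
132 [0.08187258 0.08574344 0.10314898 0.16243488 0.18333971]
t 17.93 pos [0.5795 0.1394 0.0944] jawyaw 1.572 tilt 0.002 F [-0.6 -0.2 -0.5] Tq [-0.05  0.04  0.01] w 0.466 q6 -1.38
```

View pics/s12z.png

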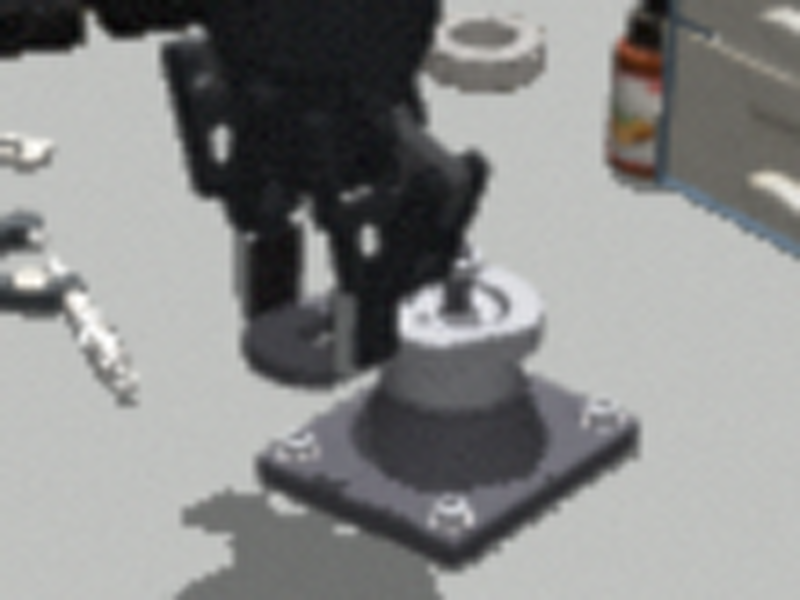

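```bash
python3 - <<'E'
from h import *
f=np.load('pics/s12.npz');p,d=f['p'],f['d'];c={k:f[k] for k in('fx','fy','cx','cy','rvec','tvec')};W=cloud(d,c)
print('cam',-cv2.Rodrigues(c['rvec'])[0].T@c['tvec'])
t=W.reshape(-1,3)
q=t[(abs(t[:,0]-.578)<.02)&(t[:,1]>.085)&(t[:,1]<.122)&(t[:,2]>.03)&(t[:,2]<.13)]
print(len(q));o=np.argsort(q[:,2])[:14];print(q[o].round(4))
q=t[(abs(t[:,0]-.575)<.035)&(abs(t[:,1]-.139)<.017)&(t[:,2]>.03)&(t[:,2]<.095)]
print(len(q),np.percentile(q[:,2],[1,5,50,75,95]).round(4))
E
```

```text
cam [-0.07409892 -0.60564749  0.71167143]
147
[[0.5717 0.1218 0.0749]
 [0.5636 0.1199 0.0764]
 [0.5605 0.1199 0.0777]
 [0.5654 0.1182 0.0793]
 [0.5629 0.1191 0.0799]
 [0.5673 0.1205 0.0802]
 [0.5726 0.1157 0.0804]
 [0.5586 0.1214 0.0805]
 [0.5742 0.1139 0.0806]
 [0.5686 0.1183 0.0808]
 [0.5782 0.1148 0.0814]
 [0.5799 0.1132 0.0815]
 [0.5641 0.1205 0.0815]
 [0.5844 0.1146 0.0818]]
117 [0.0764 0.0781 0.0852 0.0861 0.0873]
```

```bash
python3 -m creep '[{"grip":3.2,"dp":[0,0,0.7],"rotation":[0,0,0]},{"grip":3.2,"dp":[0,0,1.4],"rotation":[0,0,0]},{"grip":3.2,"dp":[0,0,2.1],"rotation":[0,0,0]},{"grip":3.2,"dp":[0,0,2.8],"rotation":[0,0,0]},{"grip":3.2,"dp":[0,0,3.2],"rotation":[0,0,0]}]';  python3 -m creep '[{"grip":3.2,"dp":[0,0,0],"rotation":[0,0,0]},{"grip":3.2,"dp":[0,0,0],"rotation":[0,0,0]},{"grip":3.2,"dp":[0,0,0],"rotation":[0,0,0]}]'
python3 -c "
from h import *
plan([.6428,.1396,.0936],1.57)
p,d,c=shot('wrist','w13')
cv2.imwrite('pics/w13z.png',cv2.resize(p[190:370,180:390],(700,600)[:2],interpolation=cv2.INTER_CUBIC)[:,:,::-1])"
```

```text
time: 18.35
tool_pos: [0.6123, 0.1393, 0.0935]
tcp_rot: [-0.001, 1.57, 0.001]
wrist_force: [-0.6, 0.4, -0.6]
width: 0.466
time: 18.6
tool_pos: [0.6104, 0.1393, 0.0931]
tcp_rot: [-0.001, 1.572, 0.001]
wrist_force: [0.9, -0.8, -1.3]
width: 0.463
t 18.60 pos [0.6104 0.1393 0.0931] jawyaw 1.572 tilt 0.001 F [ 0.9 -0.8 -1.3] Tq [-0.07  0.08 -0.  ] w 0.463 q6 -1.39
dp [-0.06  0.03  3.24] rot [ 0.002 -0.001  0.   ]
```

View pics/w13z.png

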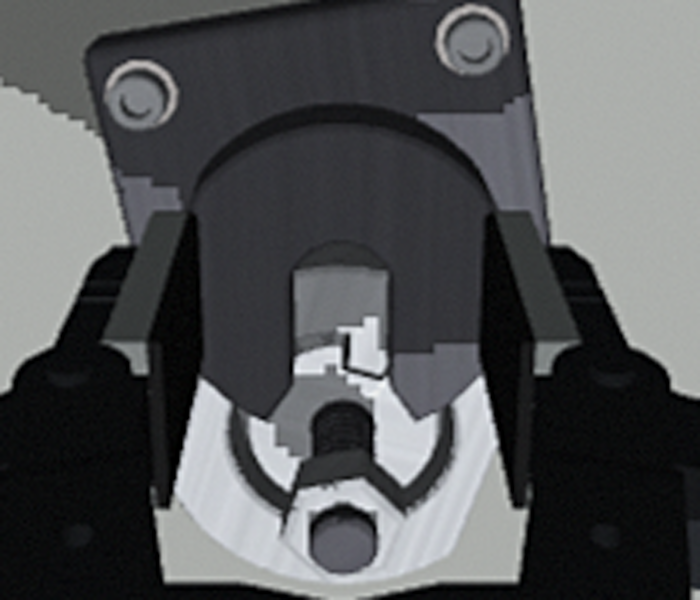

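```bash
python3 -m creep '[{"grip":3.2,"dp":[-0.05,0,0.6],"rotation":[0,0,0]},{"grip":3.2,"dp":[-0.05,0,1.2],"rotation":[0,0,0]},{"grip":3.2,"dp":[-0.05,0,1.8],"rotation":[0,0,0]},{"grip":3.2,"dp":[-0.05,0,2.4],"rotation":[0,0,0]},{"grip":3.2,"dp":[-0.05,0,2.7],"rotation":[0,0,0]}]';  python3 -m creep '[{"grip":3.2,"dp":[0,0,0],"rotation":[0,0,0]},{"grip":3.2,"dp":[0,0,0.2],"rotation":[0,0,0]},{"grip":3.2,"dp":[0,0,0.4],"rotation":[0,0,0]},{"grip":3.2,"dp":[0,0,0.4],"rotation":[0,0,0]},{"grip":3.2,"dp":[0,0,0.4],"rotation":[0,0,0]}]'
python3 -c "
from h import *
plan([.6428,.1396,.0916],1.57)
p,d,c=shot('wrist','w14')
cv2.imwrite('pics/w14z.png',cv2.resize(p[190:370,180:390],(700,600)[:2],interpolation=cv2.INTER_CUBIC)[:,:,::-1])"
```

```text
time: 19.07
tool_pos: [0.639, 0.1394, 0.0941]
tcp_rot: [-0.001, 1.57, 0.001]
wrist_force: [-0.4, 0.5, -1.6]
width: 0.465
time: 19.48
tool_pos: [0.6416, 0.1393, 0.0938]
tcp_rot: [-0.001, 1.571, 0.001]
wrist_force: [-0.0, 0.5, -0.6]
width: 0.465
t 19.48 pos [0.6416 0.1393 0.0938] jawyaw 1.572 tilt 0.000 F [-0.   0.5 -0.6] Tq [ 0.   -0.01  0.01] w 0.465 q6 -1.40
dp [0.22 0.03 0.12] rot [ 0.002 -0.     0.   ]
```

View pics/w14z.png

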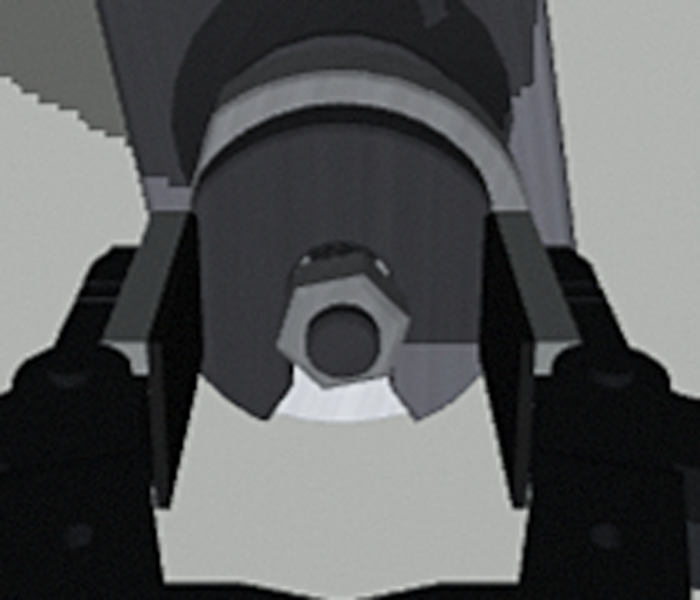

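```bash
python3 - <<'E'
from h import *
f=np.load('pics/w14.npz');p,d=f['p'],f['d'];c={k:f[k] for k in('fx','fy','cx','cy','rvec','tvec')};W=cloud(d,c)
t=W[190:340,230:330].reshape(-1,3)
def rep(n,q):print(n,len(q),np.median(q,0).round(4),[x if np.isscalar(x) else np.round(x,1) for x in cv2.minAreaRect((q[:,:2]*1000).astype(np.float32))])
r=np.hypot(t[:,0]-.6425,t[:,1]-.139)
rep('washer',t[(t[:,2]>.0825)&(t[:,2]<.0885)&(abs(t[:,1]-.139)<.02)])
q=t[(t[:,2]>.0825)&(t[:,2]<.0885)&(abs(t[:,1]-.139)<.004)];print('rear edge x',q[:,0].min(),q[:,0].max())
q=t[(t[:,2]>.0825)&(t[:,2]<.0885)&(abs(t[:,1]-.139)<.02)&(r>.012)];print('front x',np.percentile(q[:,0],[.2,99.8]))
rep('nut',t[(t[:,2]>.093)&(t[:,2]<.097)&(r<.012)])
rep('stud',t[(t[:,2]>.0972)&(t[:,2]<.101)&(r<.012)])
q=t[(t[:,2]>.070)&(t[:,2]<.076)&(r<.034)&(t[:,0]<.63)&(abs(t[:,1]-.139)<.003)];print('spacer rear edge',q[:,0].min())
E
```

```text
washer 5283 [0.6336 0.1389 0.0855] [array([639.8, 139. ]), array([47.4, 40. ]), 0.09008357673883438]
rear edge x 0.616117381182694 0.6358597251752908
front x [0.61651465 0.66258388]
nut 669 [0.6397 0.1389 0.0949] [array([642.7, 139.1]), array([16.3, 18.3]), 71.69174194335938]
stud 343 [0.6422 0.1389 0.0983] [array([642.4, 139. ]), array([9.7, 9.8]), 33.91005325317383]
spacer rear edge 0.6126638225475652
```

```bash
python3 -m creep '[{"grip":3.2,"dp":[0,0,0.13],"rotation":[0,0,0]},{"grip":3.2,"dp":[0,0,0.13],"rotation":[0,0,0]},{"grip":3.2,"dp":[0.06,0,0.13],"rotation":[0,0,0]},{"grip":3.2,"dp":[0.12,0,0.13],"rotation":[0,0,0]},{"grip":3.2,"dp":[0.12,0,0.13],"rotation":[0,0,0]}]';python3 -m creep '[{"grip":3.2,"dp":[0.03,0,0],"rotation":[0,0,0]},{"grip":3.2,"dp":[0.06,0,0],"rotation":[0,0,0]},{"grip":3.2,"dp":[0.06,0,0],"rotation":[0,0,0]}]'
python3 -c "
from h import *
plan([.6428,.1396,.0916],1.57)"
```

```text
time: 19.95
tool_pos: [0.6428, 0.1393, 0.0925]
tcp_rot: [-0.001, 1.571, 0.001]
wrist_force: [-1.8, -0.4, -1.1]
width: 0.462
time: 20.2
tool_pos: [0.6429, 0.1394, 0.092]
tcp_rot: [-0.001, 1.571, 0.001]
wrist_force: [0.2, -0.0, -0.2]
width: 0.463
t 20.20 pos [0.6429 0.1394 0.092 ] jawyaw 1.572 tilt 0.000 F [ 0.2 -0.  -0.2] Tq [ 0.06 -0.01  0.07] w 0.463 q6 -1.40
dp [ 0.04  0.02 -0.01] rot [ 0.002 -0.     0.   ]
```

```bash
python3 -m creep '[{"grip":3.2,"dp":[0.03,0,0],"rotation":[0,0,0]},{"grip":3.2,"dp":[0.06,0,0],"rotation":[0,0,0]},{"grip":3.2,"dp":[0.06,0,0],"rotation":[0,0,0]}]'
python3 -c "
from h import *
plan([.6428,.1396,.0916],1.57)"
```

```text
time: 20.45
tool_pos: [0.643, 0.1394, 0.0915]
tcp_rot: [-0.001, 1.571, 0.001]
wrist_force: [0.1, -0.7, -0.7]
width: 0.462
t 20.45 pos [0.643  0.1394 0.0915] jawyaw 1.572 tilt 0.000 F [ 0.1 -0.7 -0.7] Tq [-0.02 -0.01 -0.02] w 0.462 q6 -1.40
dp [-0.01  0.02 -0.02] rot [ 0.002  0.    -0.   ]
```

```bash
python3 -m creep '[{"grip":3.2,"dp":[0.04,0,0],"rotation":[0,0,0]},{"grip":3.2,"dp":[0.08,0,0],"rotation":[0,0,0]},{"grip":3.2,"dp":[0.08,0,0],"rotation":[0,0,0]}]'
python3 -c "
from h import *
plan([.6428,.1396,.0916],1.57)"
```

```text
time: 20.7
tool_pos: [0.6431, 0.1394, 0.0914]
tcp_rot: [-0.001, 1.571, 0.001]
wrist_force: [-3.4, -0.5, 3.9]
width: 0.464
t 20.70 pos [0.6431 0.1394 0.0914] jawyaw 1.572 tilt 0.000 F [-3.4 -0.5  3.9] Tq [-0.07  0.43  0.01] w 0.464 q6 -1.40
dp [-0.02  0.02 -0.03] rot [ 0.002  0.    -0.   ]
```

```bash
python3 -m creep '[{"grip":4.3,"dp":[-0.05,0,0],"rotation":[0,0,0]},{"grip":5,"dp":[-0.05,0,0],"rotation":[0,0,0]},{"grip":6.5,"dp":[-0.05,0,0],"rotation":[0,0,0]},{"grip":8.4,"dp":[-0.05,0,0],"rotation":[0,0,0]},{"grip":8.4,"dp":[-0.05,0,0],"rotation":[0,0,0]}]';python3 -m creep '[{"grip":8.4,"dp":[-1,0,0],"rotation":[0,0,0]},{"grip":8.4,"dp":[-3,0,0],"rotation":[0,0,0]},{"grip":8.4,"dp":[-6,0,0],"rotation":[0,0,0]},{"grip":8.4,"dp":[-9,0,0],"rotation":[0,0,0]},{"grip":8.4,"dp":[-12,0,0.5],"rotation":[0,0,0]}]'
python3 -m creep '[{"grip":8.4,"dp":[0,0,2],"rotation":[0,0,0]},{"grip":8.4,"dp":[0,0,4],"rotation":[0,0,0]},{"grip":8.4,"dp":[0,0,4],"rotation":[0,0,0]},{"grip":8.4,"dp":[0,0,4],"rotation":[0,0,0]},{"grip":8.4,"dp":[0,0,4],"rotation":[0,0,0]}]'
python3 - <<'E'
from h import *
plan();p,d,c=shot('wrist','w15');W=cloud(d,c);p2,_,_=shot('scene','s15')
a=cv2.resize(p[60:240,180:400],(400,330),interpolation=cv2.INTER_CUBIC);b=cv2.resize(p2[165:265,260:380],(400,330),interpolation=cv2.INTER_CUBIC)
cv2.imwrite('pics/f15.png',np.hstack([a,b])[:,:,::-1])
t=W[:300].reshape(-1,3);r=np.hypot(t[:,0]-.6425,t[:,1]-.139)
def rep(n,q):print(n,len(q),np.median(q,0).round(4),[x if np.isscalar(x) else np.round(x,1) for x in cv2.minAreaRect((q[:,:2]*1000).astype(np.float32))])
q=t[(t[:,2]>.079)&(t[:,2]<.088)&(r<.033)&(r>.01)];rep('washer',q)
A=np.c_[q[:,:2]-[.6425,.139],np.ones(len(q))];print(np.linalg.lstsq(A,q[:,2],rcond=None)[0])
rep('stud',t[(t[:,2]>.0972)&(t[:,2]<.101)&(r<.012)]);rep('nut',t[(t[:,2]>.093)&(t[:,2]<.101)&(r<.012)])
rep('spacer',t[(t[:,2]>.070)&(t[:,2]<.077)&(r<.035)])
E
```

```text
time: 21.12
tool_pos: [0.643, 0.1394, 0.0909]
tcp_rot: [-0.001, 1.571, 0.001]
wrist_force: [0.6, -0.4, -0.1]
width: 0.968
time: 21.53
tool_pos: [0.6471, 0.1394, 0.2127]
tcp_rot: [-0.001, 1.572, 0.001]
wrist_force: [0.9, -0.2, 0.3]
width: 0.981
time: 21.95
tool_pos: [0.6873, 0.1394, 0.2109]
tcp_rot: [-0.001, 1.572, 0.001]
wrist_force: [-0.4, 0.0, -0.4]
width: 0.984
t 21.95 pos [0.6873 0.1394 0.2109] jawyaw 1.572 tilt 0.001 F [-0.4  0.  -0.4] Tq [ 0.02 -0.03 -0.  ] w 0.984 q6 -1.41
washer 2033 [0.6363 0.138  0.0831] [array([641.6, 138.5]), array([42.1, 46.8]), 89.46859741210938]
[-0.00139255 -0.00298818  0.08306013]
stud 128 [0.6427 0.1388 0.0983] [array([642.8, 138.8]), array([9. , 8.9]), 1.1993825435638428]
nut 391 [0.6424 0.1388 0.0955] [array([642.7, 138.7]), array([15.9, 17.6]), 72.72417449951172]
spacer 1296 [0.6468 0.1384 0.073 ] [array([642.8, 138.4]), array([49.9, 59.6]), 72.85564422607422]
```

View pics/f15.png

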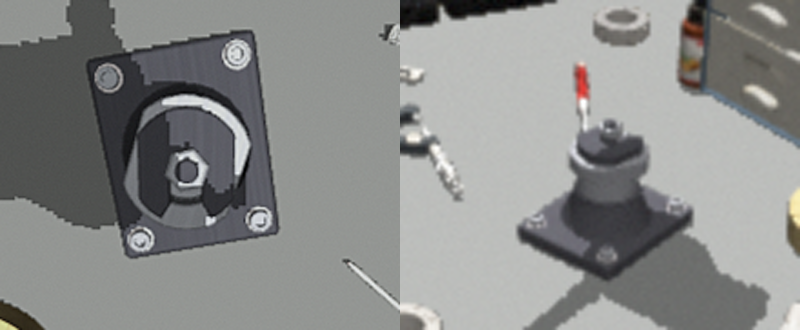

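```bash
python3 -c "
from h import *
plan();print(bot.finish_job());plan()"
```

```text
t 22.05 pos [0.687  0.1394 0.2107] jawyaw 1.572 tilt 0.002 F [-0.9  0.4 -0.9] Tq [0.04 0.   0.01] w 0.981 q6 -1.41
the job is handed in; nothing more can be done
None
the job is handed in; nothing more can be done
```

I fitted the spacer and the C-washer in the order asked and handed the job in at about 22 s of the 64 s allowed.

- **Spacer:** I gripped it on the flats, passed it over the nut and rested the tab on the end of the journal at about 6–8 N. I then turned it about 0.2 rad, guided by where I had seen the keyway, until it dropped in. I lowered it to the shoulder, where the push reached about 13 N with no further travel. The last reading of its top was z = 0.073 m. The depth images read the desk about 1 mm low, so that matches the expected 0.074 m, and the top was flat.
- **C-washer:** I slid it in under the nut round the stud, moved it 1.3 mm to centre it, lowered it onto the spacer and let go. After release its top read 0.083 m, again matching the expected 0.084 m with the same 1 mm bias. It was flat to about 3 mrad, and its centre was within about 0.3 mm of the stud axis.

When I handed in, the gripper was open, well clear of everything, and the force reading showed only noise. I never touched the ring gauge, micrometer, plug gauge or brown look-alikes. I did not measure them again at the end.

One check failed: the top camera view of the arbor was blocked by the arm before the washer went in, so I used the scene and wrist cameras instead. The other checks agreed to within about 1 mm.

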